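Pack the tea box

ROBOT

A 6-joint arm with a two-finger parallel gripper is mounted at the origin on the work surface. World frame = base frame: x ahead of the robot, y to its left, z up, the work surface at z = 0. Lengths are in m, angles in degrees, forces in N, time in s.
With the tool pointing down it reaches from about 0.375 to 0.9 m from the base axis. Payload 3.1 kg.
Tool frame: the origin (TCP) lies between the finger pads; the fingertips stand 11 mm ahead of it and the grasp point (between the pads) lies 8 mm behind it; x points along the fingers, y is the direction in which the jaws open and shut, and the axes are right-handed (so a half turn about x gives the same grasp; the last joint's range is limited). The gripper opens to 87 mm and grips with 3 to 60 N. Pads are 19 mm wide; open, the fingers measure 117 mm over their backs; the gripper's body (75 mm by 190 mm) begins 51 mm behind the grasp point.
Start: joints at [-75.946, 30.224, 82.088, -0, 67.689, -10.227], TCP at [0.257, -0.57, 0.234] pointing down, gripper open.
Joint ranges: [-176.69, 176.69], [-43.24, 126.21], [12.49, 139.97], [-82, 262], [0, 151.66], [-163.58, 163.58]. Speed limits (degrees/s): [159.86, 159.86, 180, 180, 180, 180].

INTERFACE

Orientations are given as a 3x3 rotation matrix whose columns are the frame's x, y, z axes.
In Python, from rig import bot gives the robot as it stands.
- The arm moves only by the shell command python3 -m inch 'ROWS' [OPENING]. ROWS is a JSON object of lists of equal length, an entry for each row: "dp": the shift along the tool's x, y, z in mm, a list of three; "yaw": the turn about the tool's x in degrees. In form: {"dp": [[tx, ty, tz], ...], "yaw": [yaw, ...]}. A call has 1 to 20 rows; each row shifts and turns the commanded pose from where the row before left it, along the tool's axes as they then stand; what a row does not reach is not made up. A row lasts 1/12 s, in which the tool goes at most 41.7 mm and 7.16 degrees, less where a joint would pass 70% of its speed; a pose out of reach is approached as far as the arm can. A call is refused whole if a number of a shift passes 41.7 or a number of a turn 7.16, either way. A call with a gripper value outside its range is refused whole. OPENING is the finger opening in mm, from 0 to 87, set as the call begins (- or left out, the last holds). The fingers move at their own pace and stop on an object; the grip force is fixed at half the most. Time passes only in rows, so rows that do not move let the fingers close. It gives the time, the measured TCP pose, the force and the opening at its end, in the units of the state.
- bot.read_state(): the state, without advancing time (a new reading comes with each control period).
- bot.capture(name): name is "side" or "top" or "wrist"; returns a dict with "color" (480x640x3 uint8, red, green, blue), "intrinsics" (3x3 intrinsics, pixels), "k1" (the pictures are not rectified: a ray, as slopes to the right and down, at radius r is drawn at 1 + k1 r^2 times it, then the intrinsics apply), "pose" (4x4, takes a point from camera to world coordinates). Camera axes: x right, y down, z forward; pixel columns grow to the right and rows downward; lengths in m; the calibration is good to about 2 mm. A picture is of the moment at which its call begins. There is no depth.
- bot.hand_in(): hands the job in, once; it reports no verdict.
The state is a dict: "time_s": time; "joint_positions": joint angles; "qvel": joint speeds; "tau": joint torques, N m; "position": TCP position; "tcp_rot": TCP orientation; "force": force on the tool from outside, world axes, zero at the start; "moment": the same for the moment, N m; "opening": opening from 0.0 (shut) to 1.0 (fully open).
Only numpy, scipy, OpenCV 4.12 (cv2) and the standard library are available. Lean on these libraries where they do the work, as an engineer would, in place of code of your own. Each camera call takes 0.05 s, during which the arm holds its last target.

TASK

Pack the tea things into the open wooden tea box: set the low steel cup upright in the round well, and only then stand the strainer basket upright inside that cup; the square tin goes upright into the square well and the slim tin upright into the oblong well, each right down on the well's floor. Leave the tall steel beaker, the round tin and the orange funnel standing where they are.

Things in the scene. Friction and masses are not known exactly. Their poses are not given: they have to be found in the camera images.
- drip_cup: Low open round steel cup, 64 mm outside diameter at the rim (62 mm at the foot), 46 mm high, wall 3 mm, bottom 5 mm thick, so 56 to 58 mm wide inside. About 90 g, loose. Origin: centre of its underside; z up the cup.
- strainer: Steel tea strainer: a perforated open basket 39 mm across the rim (37 mm at the foot) and 50 mm high, with an upright arched handle over it: a level bar 10 mm thick along x, 40 mm long along y, from 70 to 78 mm above the foot, on two posts; whole height 78 mm. About 60 g, loose. Origin: centre of its underside; z up; grip the bar across its thickness (close along x).
- square_tin: Closed plain metal tin, 44 x 44 mm, 66 mm high. About 110 g, loose. Origin: centre of its underside; z up, x and y along its sides.
- slim_tin: Closed plain metal tin, 28 mm thick along x, 66 mm long along y, 62 mm high. About 100 g, loose. Origin: centre of its underside; z up.
- round_well: Cork liner (96 x 96 x 14 mm) with a round well 84 mm across, 10 mm deep, grey felt floor 4 mm above the origin. Origin: centre of the liner's underside, 5 mm above the shelf; z up, x and y along the box's sides, y along its length. The three liners stand side by side in the box, 96.5 mm apart along y, in an order that varies; tops 19 mm above the shelf.
- square_well: Cork liner (96 x 96 x 14 mm) with a square well 64 x 64 mm, 10 mm deep, grey felt floor 4 mm above the origin. Origin: centre of the liner's underside, 5 mm above the shelf; z up, x and y along the box's sides, y along its length. The wooden box is fixed, 300 mm long (y) and 108 mm wide (x), walls 5 mm thick and 26 mm high.
- oblong_well: Cork liner (96 x 96 x 14 mm) with an oblong well 48 mm along x by 86 mm along y, 10 mm deep, grey felt floor 4 mm above the origin. Origin: centre of the liner's underside, 5 mm above the shelf; z up, x and y along the box's sides, y along its length. The box's flap lid is folded right back: it slopes from the +x rim to the shelf, out to x = 155 mm.
- tall_beaker: Look-alike to leave alone: open round steel beaker of 64 mm diameter like the low cup, but 85 mm high. Loose. Origin: centre of its underside.
- round_tin: Look-alike to leave alone: closed plain metal tin like the square tin but round, 48 mm diameter, 66 mm high. Loose. Origin: centre of its underside.
- funnel: To leave alone: orange funnel standing on its mouth, 72 mm across at the bottom, 78 mm high. Loose. Origin: centre of its underside.
Mind the look-alikes: they are no part of the job. What is shaped like the slim_tin but green is not meant.

How it is judged (in metres and radians):
On the way, in this order (a step that is already met when the one before it is completed fails the run):
1. the low cup stands in the round well (horizontal distance between drip_cup and round_well below 0.015 m and z of drip_cup in the frame of round_well below 0.008 m and angle between drip_cup's own z axis and vertical below 0.12 rad), for 0.2 s.
2. after that, the strainer stands inside the cup in the round well (all of step 1 and horizontal distance between strainer and drip_cup below 0.015 m and z of strainer in the frame of drip_cup below 0.01 m and angle between strainer's own z axis and vertical below 0.15 rad), for 0.2 s.
At the end, for the whole second after the job is handed in: Cup on the round well's floor (15 mm off centre, 4 mm up, 0.12 rad), strainer on the cup's bottom (15 mm, 5 mm, 0.15 rad), square and slim tins on their own wells' floors (17 mm, 4 mm, 0.12 rad), all at rest; beaker, round tin and funnel upright, within 25 mm of their starts (all of step 2 and horizontal distance between square_tin and square_well below 0.017 m and z of square_tin in the frame of square_well below 0.008 m and angle between each of square_tin, slim_tin's own z axis and vertical below 0.12 rad and horizontal distance between slim_tin and oblong_well below 0.017 m and z of slim_tin in the frame of oblong_well below 0.008 m and linear speed of each of drip_cup, strainer, square_tin, slim_tin below 0.02 m/s and distance of each of tall_beaker, round_tin, funnel from where it was at the start of the episode below 0.025 m and angle between each of tall_beaker, round_tin, funnel's own z axis and vertical below 0.2 rad); the robot touches nothing.
It fails at once if the tall beaker is moved more than 25 mm or tipped over (distance of tall_beaker from where it was at the start of the episode above 0.025 m or angle between tall_beaker's own z axis and vertical above 0.4 rad).
It fails at once if the round tin is moved more than 25 mm or tipped over (distance of round_tin from where it was at the start of the episode above 0.025 m or angle between round_tin's own z axis and vertical above 0.4 rad).
It fails at once if the funnel is moved more than 25 mm or tipped over (distance of funnel from where it was at the start of the episode above 0.025 m or angle between funnel's own z axis and vertical above 0.4 rad).
It also fails if it takes over 104 s, if anything falls off the work surface, if the arm or the gripper's body presses on something with over 40 N, if the wrist force passes 120 N, or if a joint passes its speed limit or range.

## Working session

There is one attempt and no reset: what is moved stays moved. The work goes in short steps, Python scripts to look and compute and a shell command to move; the robot and the scene stay as the last step left them, time stands still between calls to the robot, and variables do not carry over. Pictures are saved under pics/ and viewed, and the job is handed in when it is done.

```bash
ls; mkdir -p pics; python3 - <<'E'
from rig import bot
import cv2
s=bot.read_state()
for k,v in s.items(): print(k,v)
for n in ["side","top","wrist"]:
    c=bot.capture(n); cv2.imwrite(f"pics/{n}0.png",c["color"][:,:,::-1]); print(n,c["intrinsics"],c["k1"],c["pose"])
E
```

```text
pics
time_s 0.0
joint_positions [-7.59453270e+01  3.02782602e+01  8.21556403e+01  5.79954800e-04
  6.76868724e+01 -1.02272805e+01]
qvel [-0.09561059 -0.08102224 -0.00091955  0.07246129 -0.01853602 -0.04170225]
tau [ 9.18484366e-04 -4.40040708e+01 -1.76593781e+01  6.35178178e-02
  5.82807348e-02 -1.65660977e-04]
position [ 0.25687637 -0.56901461  0.23258329]
tcp_rot [[-5.02810368e-04  4.11223240e-01 -9.11534527e-01]
 [ 2.04705556e-03 -9.11532309e-01 -4.11223368e-01]
 [-9.99997778e-01 -2.07272919e-03 -3.83468921e-04]]
force [ 0.81209642  0.21431486 -0.44367106]
moment [ 0.00378336 -0.01161044  0.0378513 ]
opening 1.00034016441199
side [[521.12689636   0.         323.44576503]
 [  0.         521.12689636 241.85886251]
 [  0.           0.           1.        ]] -0.03213905634453239 [[ 0.99693632 -0.05248688  0.05799228  0.46738266]
 [-0.07745213 -0.55896952  0.82556299 -0.85743314]
 [-0.0109153  -0.82752535 -0.56132224  0.64591234]
 [ 0.          0.          0.          1.        ]]
top [[516.91514289   0.         314.87756626]
 [  0.         516.91514289 234.92680258]
 [  0.           0.           1.        ]] -0.053064684508358814 [[-0.02355491 -0.99676377  0.07685802  0.44118808]
 [-0.99971396  0.02380365  0.00232173 -0.01227722]
 [-0.00414372 -0.07678135 -0.99703934  0.87478501]
 [ 0.          0.          0.          1.        ]]
wrist [[378.96876618   0.         319.02714645]
 [  0.         378.96876618 232.82522247]
 [  0.           0.           1.        ]] -0.044340201096482346 [[ 0.41127151 -0.88273021 -0.22725123  0.31869724]
 [-0.91151117 -0.39876755 -0.10065694 -0.5408104 ]
 [-0.00176749  0.24853937 -0.96862018  0.38368656]
 [ 0.          0.          0.          1.        ]]
```

View pics/top0.png

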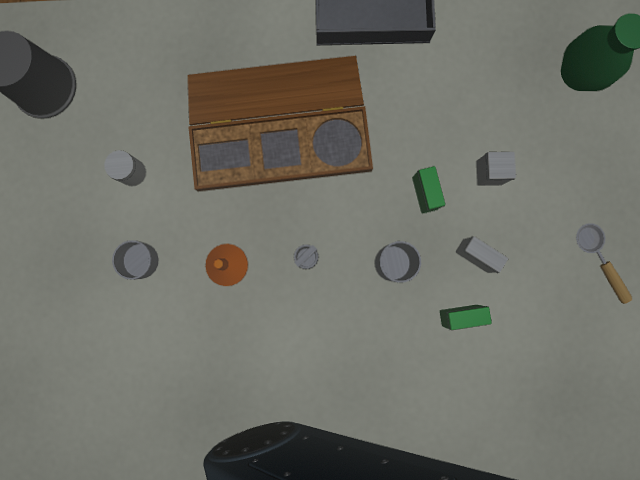

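View pics/side0.png

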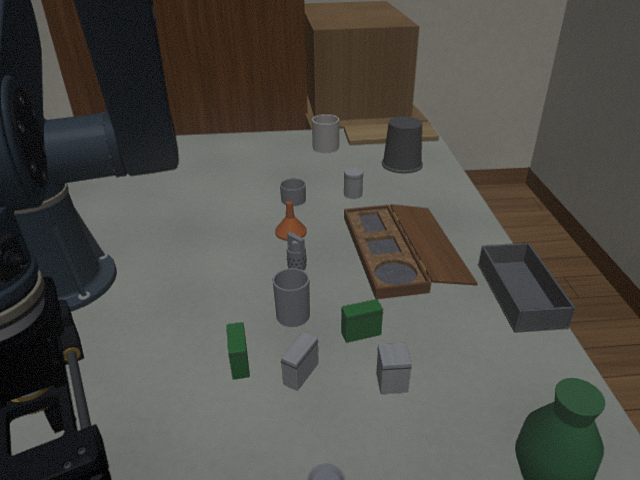

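View pics/wrist0.png

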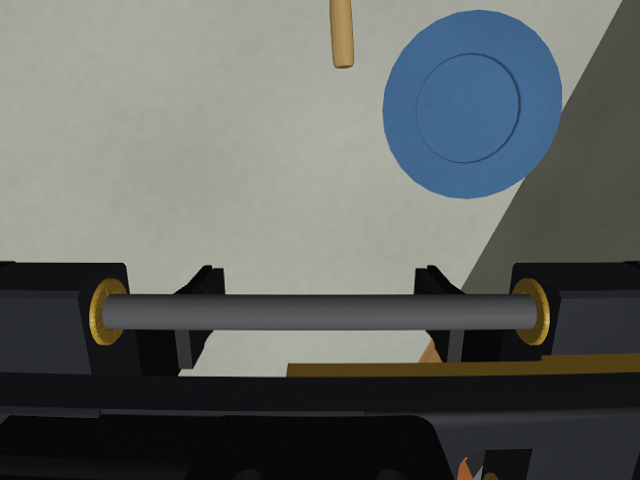

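The top view (rows grow toward −x, columns toward −y) shows the box with oblong, square and round wells at (224,155), (281,148) and (337,142). The low cup is at (136,260), the funnel at (228,265), the strainer at (307,257), the beaker at (397,262), the slim tin at (485,255), the square tin at (500,165) and the round tin at (120,165). The side view confirms that the far cup is the low one.

```bash
cat > h.py <<'E'
import numpy as np, cv2
from rig import bot
def rays(c,pts):
    pts=np.asarray(pts,float).reshape(-1,1,2)
    u=cv2.undistortPoints(pts,c["intrinsics"],np.array([c["k1"],0,0,0,0.])).reshape(-1,2)
    # k1 model: forward distortion r->r(1+k1 r^2) same as OpenCV
    d=np.c_[u,np.ones(len(u))]@c["pose"][:3,:3].T
    return c["pose"][:3,3],d
def plane(c,pts,z):
    o,d=rays(c,pts); return o+d*((z-o[2])/d[:,2])[:,None]
def proj(c,P):
    P=np.asarray(P,float).reshape(-1,3); T=np.linalg.inv(c["pose"])
    p,_=cv2.projectPoints(P,cv2.Rodrigues(T[:3,:3])[0],T[:3,3],c["intrinsics"],np.array([c["k1"],0,0,0,0.]))
    return p.reshape(-1,2)
def crop(c,x0,y0,x1,y1,k,name):
    im=cv2.resize(c["color"][y0:y1,x0:x1,::-1],None,fx=k,fy=k,interpolation=cv2.INTER_CUBIC)
    cv2.imwrite("pics/"+name,im)
E
python3 - <<'E'
from h import *
c=bot.capture("top")
crop(c,90,130,250,290,4.8,"t_left.png"); crop(c,370,130,530,290,4.8,"t_right.png"); crop(c,180,90,380,200,4,"t_box.png");crop(c,270,220,350,290,8,"t_str.png")
E
```

```text
(no output)
```

View pics/t_left.png

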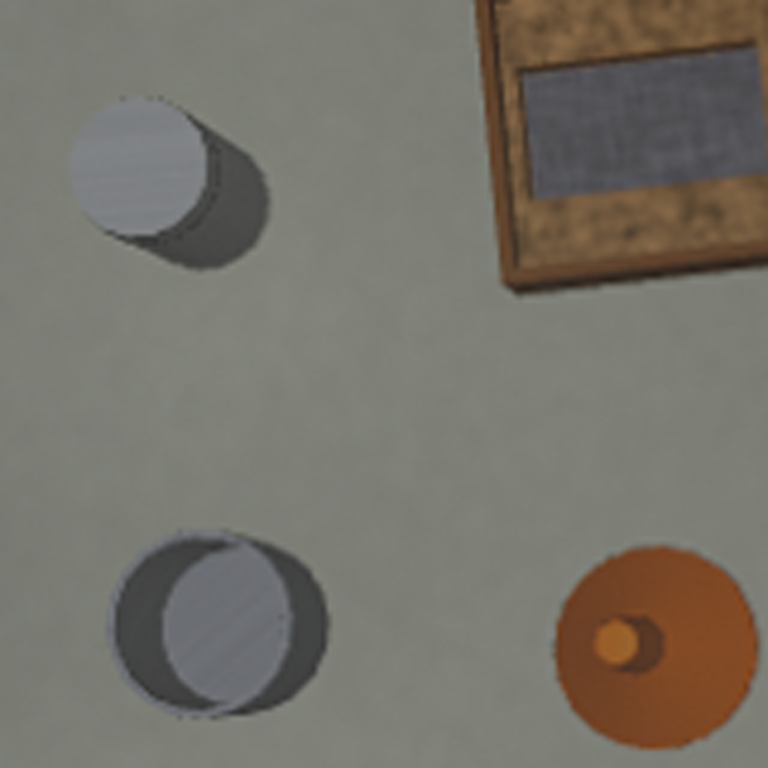

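View pics/t_right.png

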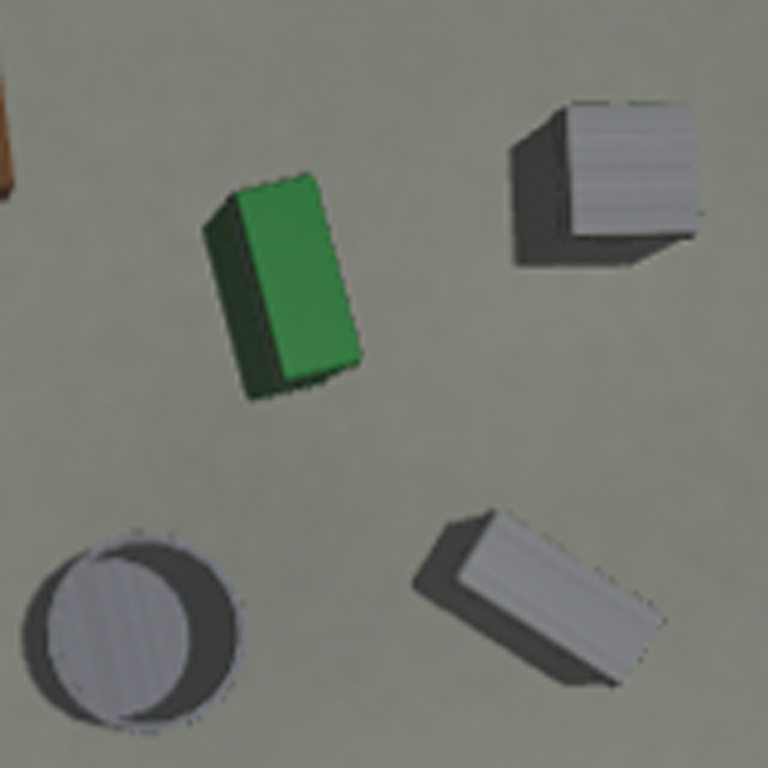

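View pics/t_box.png

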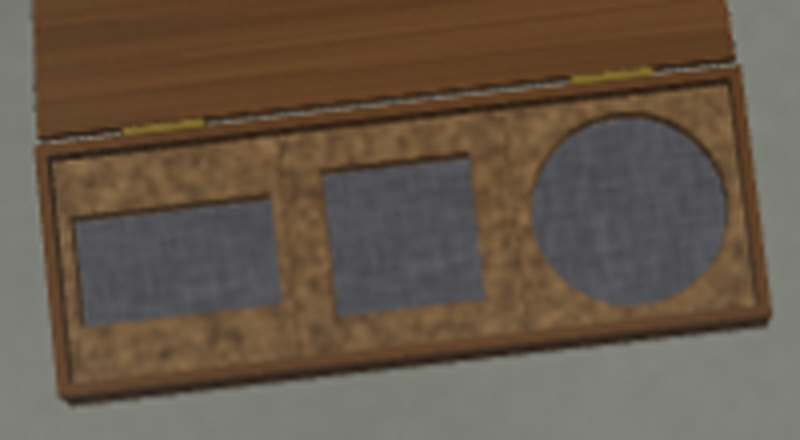

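View pics/t_str.png

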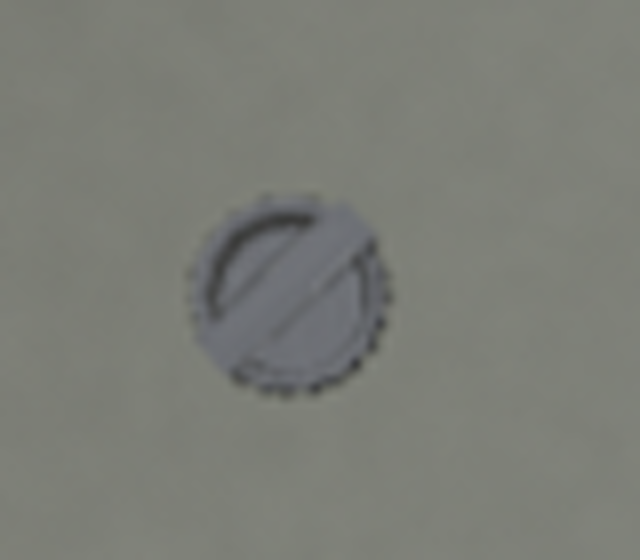

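The crops show the rims, top faces and strainer bar clearly. I'll turn picked pixels into points on planes at the known heights and check them against the given sizes.

```bash
cat > m.py <<'E'
from h import *
c=bot.capture("top"); s=bot.capture("side")
def up(L,x0,y0,k): return [((x+.5)/k-.5+x0,(y+.5)/k-.5+y0) for x,y in L]
def circ(n,l,r,t,b,o,z):
    P=plane(c,up([(l,(t+b)/2),(r,(t+b)/2),((l+r)/2,t),((l+r)/2,b)],*o),z)
    C=P.mean(0); print(n,C.round(4),"diam",np.linalg.norm(P[0]-P[1]).round(4),np.linalg.norm(P[2]-P[3]).round(4),"side px",proj(s,C).round(0)); return C
L=(90,130,4.8);R=(370,130,4.8);B=(180,90,4);S=(270,220,8)
circ("cup",107,293,528,717,L,.046)
circ("rtin",70,209,96,236,L,.066)
circ("funnel",555,759,545,749,L,.0)
circ("beaker",46,243,532,734,R,.085)
circ("well",528,728,114,306,B,.014)
circ("strainer rim",188,392,193,398,S,.05)
def poly(n,L_,o,z):
    P=plane(c,up(L_,*o),z); e=np.diff(np.r_[P,P[:1]],axis=0); C=P.mean(0)
    print(n,C.round(4),"edges",np.linalg.norm(e,axis=1).round(4),"dirs",np.degrees(np.arctan2(e[:,1],e[:,0])).round(1),"side",proj(s,C).round(0))
poly("square",[(569,103),(693,103),(697,235),(572,235)],R,.066)
poly("slim",[(495,510),(664,622),(619,686),(459,579)],R,.062)
poly("box rim",[(38,142),(740,65),(770,316),(66,398)],B,.026)
poly("sqwell",[(322,172),(468,154),(485,297),(337,315)],B,.014)
poly("oblong",[(74,216),(270,196),(281,302),(84,325)],B,.014)
poly("bar",[(205,330),(340,203),(377,240),(237,370)],S,.078)
E
python3 m.py
```

```text
cup [0.4727 0.2872 0.046 ] diam 0.0636 0.0636 side px [[292. 183.]]
rtin [0.6248 0.3014 0.066 ] diam 0.0472 0.0475 side px [[353. 171.]]
funnel [0.4622 0.1407 0.    ] diam 0.0723 0.0719 side px [[290. 232.]]
beaker [ 0.4583 -0.1391  0.085 ] diam 0.0628 0.0643 side px [[290. 278.]]
well [ 0.6646 -0.0509  0.014 ] diam 0.0848 0.0831 side px [[395. 273.]]
strainer rim [0.4706 0.0049 0.05  ] diam 0.0407 0.0409 side px [[295. 247.]]
square [ 0.6087 -0.3108  0.066 ] edges [0.0419 0.0446 0.042  0.0445] dirs [-91.  178.3  88.9  -1.8] side [[393. 352.]]
slim [ 0.4665 -0.2801  0.062 ] edges [0.0666 0.0261 0.0631 0.0259] dirs [-125.1  142.1   54.7  -30.1] side [[298. 346.]]
box rim [0.6557 0.0438 0.026 ] edges [0.2976 0.108  0.2951 0.1101] dirs [ -85.1 -175.2   95.3    6.1] side [[382. 242.]]
sqwell [0.6564 0.0448 0.014 ] edges [0.0626 0.0623 0.063  0.0622] dirs [ -84.3 -174.5   95.6    5.1] side [[382. 246.]]
oblong [0.648  0.1408 0.014 ] edges [0.084  0.0461 0.0841 0.0474] dirs [ -85.7 -174.8   95.2    5. ] side [[371. 222.]]
bar [0.4715 0.0043 0.078 ] edges [0.0357 0.0101 0.0368 0.0099] dirs [ -48.1 -136.4  131.5   37.4] side [[295. 236.]]
```

Sizes agree within 1–3 mm: well spacing is 96.0 and 96.4 mm, the cup is 63.6 mm across, and the tins are 42–45 mm and 26×65 mm. The box is turned about +5°. I'll do the tins first, since they're nearest. Before moving, I'll check how near the green bottle is and write a shift calculator.

```bash
cat > d.py <<'E'
# usage: d.py X Y Z ANGLE(jaw deg)  -> yaw needed, then tool shifts in the turned frame (mm)
import sys; from h import *
st=bot.read_state(); p=st["position"];R=st["tcp_rot"]; a=np.degrees(np.arctan2(R[1,1],R[0,1]))
print("t",round(st["time_s"],2),"pos",p.round(4),"jaw",a.round(1),"tilt",np.degrees(np.arccos(-R[2,0])).round(2),"F",st["force"].round(1),"open mm",round(st["opening"]*87,1),"j",st["joint_positions"].round(0))
if len(sys.argv)>3:
    t=np.array([float(v) for v in sys.argv[1:4]]); A=float(sys.argv[4]) if len(sys.argv)>4 else a
    y=(a-A+90)%180-90; A=np.radians(a-y); d=(t-p)*1000
    print("yaw",y.round(1),"then dp x %.1f y %.1f z %.1f"%(-d[2],d@[np.cos(A),np.sin(A),0],d@[np.sin(A),-np.cos(A),0]))
E
python3 - <<'E'
from h import *
c=bot.capture("top"); s=bot.capture("side")
o1,d1=rays(c,[(628,30)]);o2,d2=rays(s,[(578,397)])
A=np.c_[d1[0],-d2[0]];t=np.linalg.lstsq(A,o2-o1,rcond=None)[0]
print("bottle top",o1+t[0]*d1[0],o2+t[1]*d2[0])
E
python3 d.py 0.609 -0.311 0.2 -1.4
```

```text
bottle top [ 0.79113208 -0.48306201  0.15283899] [ 0.79062237 -0.48300044  0.15255177]
t 0.4 pos [ 0.257  -0.5696  0.2334] jaw -65.7 tilt 0.02 F [-0.2 -0.5  0.2] open mm 86.9 j [-76.  30.  82.  -0.  68. -10.]
yaw -64.3 then dp x 33.4 y 345.6 z -267.1
```

```bash
python3 -m inch '{"dp":[[0,0,0],[0,0,0],[0,0,0],[0,0,0],[0,0,0],[0,0,0],[0,0,0],[0,0,0],[0,0,0],[0,30,-23],[0,30,-23],[0,30,-23],[0,30,-23],[0,30,-23],[0,30,-23],[0,30,-23],[0,30,-23],[0,30,-23],[0,30,-23],[0,0,0]],"yaw":[-7.14,-7.14,-7.14,-7.14,-7.14,-7.14,-7.14,-7.14,-7.14,0,0,0,0,0,0,0,0,0,0,0]}' 87; python3 d.py 0.609 -0.311 0.2 -1.4
```

```text
time_s: 2.07
position: [0.5682, -0.3424, 0.2337]
tcp_rot: [[0.004, 1.0, -0.019], [0.002, -0.019, -1.0], [-1.0, 0.004, -0.002]]
force: [-0.2, -1.1, -0.6]
opening: 0.997
t 2.07 pos [ 0.5682 -0.3424  0.2337] jaw -1.1 tilt 0.25 F [-0.2 -1.1 -0.6] open mm 86.8 j [-41.  33.  76.   0.  70. -40.]
yaw 0.3 then dp x 33.7 y 40.1 z -32.4
```

```bash
python3 -m inch '{"dp":[[0,20,-16],[0,20,-16],[20,0,0],[20,0,0],[20,0,0],[0,0,0],[0,0,0]],"yaw":[0.3,0,0,0,0,0,0]}'; python3 - <<'E'
from h import *
for n in ["wrist","side"]:
    c=bot.capture(n); cv2.imwrite(f"pics/{n}1.png",c["color"][:,:,::-1])
c=bot.capture("wrist"); print(proj(c,[[.609,-.311,.066],[.631,-.289,.066],[.587,-.333,.066]]).round())
E
python3 d.py 0.609 -0.311 0.042 -1.4
```

```text
time_s: 2.65
position: [0.6027, -0.3162, 0.1724]
tcp_rot: [[-0.003, 1.0, -0.031], [0.002, -0.031, -1.0], [-1.0, -0.003, -0.002]]
force: [0.1, 0.4, 0.3]
opening: 1.001
[[325. 226.]
 [356. 194.]
 [296. 257.]]
t 2.8 pos [ 0.6044 -0.3175  0.1752] jaw -1.8 tilt 0.17 F [-0.1 -0.3  0.4] open mm 87.0 j [-37.  38.  76.  -0.  65. -35.]
yaw -0.4 then dp x 133.2 y 4.5 z -6.6
```

View pics/wrist1.png

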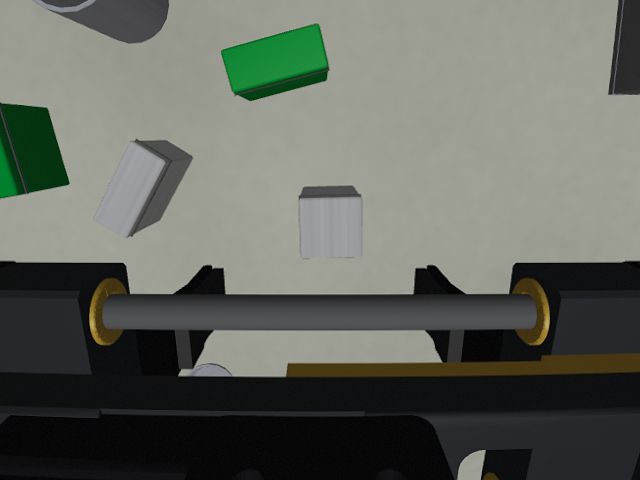

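View pics/side1.png

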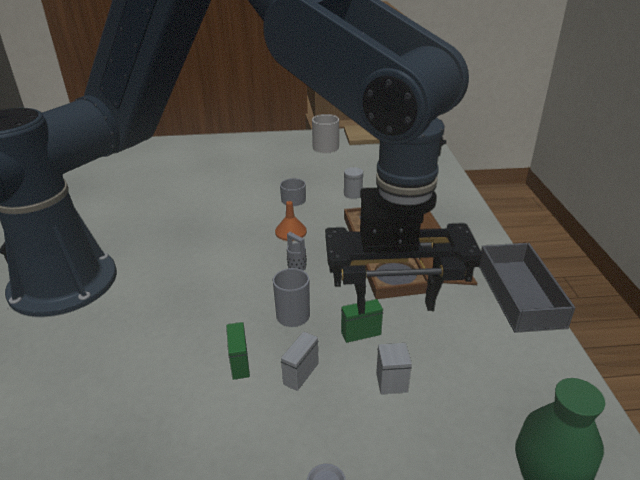

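The wrist view has the square tin's top face at columns 300–362 and rows 195–258, centred at (330,226). I predicted (325,226), so the tin is about 4 mm further in +x, and its sides line up with the jaws. I'll work this out and descend.

```bash
python3 - <<'E'
from h import *
c=bot.capture("wrist"); 
print(plane(c,[(330.5,226.5),(135,187)],.066).round(4))
for i in range(4):
    print(bot.read_state()["position"].round(4)); bot.capture("wrist")
E
python3 d.py 0.611 -0.311 0.044 -1.4
```

```text
[[ 0.613  -0.3118  0.066 ]
 [ 0.478  -0.2793  0.066 ]]
[ 0.6044 -0.3174  0.1754]
[ 0.6043 -0.3174  0.1753]
[ 0.6042 -0.3172  0.1751]
[ 0.6041 -0.317   0.1749]
t 3.05 pos [ 0.604  -0.3169  0.1746] jaw -1.8 tilt 0.09 F [-0.  -0.2 -0.2] open mm 86.9 j [-37.  38.  76.  -0.  65. -35.]
yaw -0.4 then dp x 130.6 y 6.9 z -6.0
```

```bash
python3 -m inch '{"dp":[[0,7,-6],[26,0,0],[26,0,0],[26,0,0],[26,0,0],[26,0,0],[0,0,0],[0,0,0],[0,0,0]],"yaw":[0,0,0,0,0,0,0,0,0]}'; python3 d.py 0.611 -0.311 0.044 -1.4
```

```text
time_s: 3.8
position: [0.612, -0.3111, 0.0448]
tcp_rot: [[0.002, 1.0, -0.03], [-0.001, -0.03, -1.0], [-1.0, 0.002, 0.001]]
force: [-0.2, 0.7, -0.5]
opening: 0.999
t 3.8 pos [ 0.612  -0.3111  0.0448] jaw -1.7 tilt 0.13 F [-0.2  0.7 -0.5] open mm 86.9 j [-36.  48.  80.   0.  52. -35.]
yaw -0.3 then dp x 0.8 y -1.0 z -0.1
```

```bash
python3 -m inch '{"dp":[[0,0,0],[0,0,0],[0,0,0],[0,0,0],[0,0,0],[0,0,0],[0,0,0],[0,0,0],[0,0,0],[0,0,0],[0,0,0],[0,0,0]],"yaw":[0,0,0,0,0,0,0,0,0,0,0,0]}' 30; python3 d.py 0.6564 0.0448 0.18 5.2
```

```text
time_s: 4.8
position: [0.6108, -0.3107, 0.0436]
tcp_rot: [[-0.0, 1.0, -0.031], [0.0, -0.031, -1.0], [-1.0, -0.0, -0.0]]
force: [-0.0, -0.1, 1.3]
opening: 0.503
t 4.8 pos [ 0.6108 -0.3107  0.0436] jaw -1.8 tilt 0.01 F [-0.  -0.1  1.3] open mm 43.8 j [-36.  48.  80.  -0.  52. -35.]
yaw -7.0 then dp x -136.4 y 77.7 z -349.9
```

Held at 43.8 mm, which matches the tin. Now I'll lift, turn −7° and carry it to the square well.

```bash
python3 -m inch '{"dp":[[-10,0,0],[-24,0,0],[-36,0,0],[-36,0,0],[0,0,0],[0,5,-20],[0,6,-26],[0,6,-26],[0,6,-26],[0,6,-26],[0,6,-26],[0,6,-26],[0,6,-26],[0,6,-26],[0,6,-26],[0,6,-26],[0,6,-26],[0,6,-26],[0,2,-18],[0,0,0]],"yaw":[0,0,0,-3.5,-3.5,0,0,0,0,0,0,0,0,0,0,0,0,0,0,0]}'; python3 -m inch '{"dp":[[0,0,0],[0,0,0],[0,0,0]],"yaw":[0,0,0]}';  python3 d.py 0.6564 0.0448 0.08 5.2; python3 - <<'E'
from h import *
c=bot.capture("wrist"); cv2.imwrite(f"pics/w2.png",c["color"][:,:,::-1])
c=bot.capture("top"); cv2.imwrite(f"pics/t2.png",c["color"][:,:,::-1])
E
```

```text
time_s: 6.47
position: [0.657, 0.0494, 0.1498]
tcp_rot: [[-0.0, 0.995, 0.095], [0.002, 0.095, -0.995], [-1.0, -0.0, -0.002]]
force: [-0.4, -0.1, -0.8]
opening: 0.5
time_s: 6.72
position: [0.6576, 0.0438, 0.1497]
tcp_rot: [[-0.0, 0.996, 0.09], [-0.0, 0.09, -0.996], [-1.0, -0.0, 0.0]]
force: [0.2, -0.1, -1.5]
opening: 0.505
t 6.72 pos [0.6576 0.0438 0.1497] jaw 5.2 tilt 0.02 F [ 0.2 -0.1 -1.5] open mm 44.0 j [ -6.  38.  81.  -0.  61. -11.]
yaw -0.0 then dp x 69.7 y -1.1 z -1.1
```

View pics/w2.png

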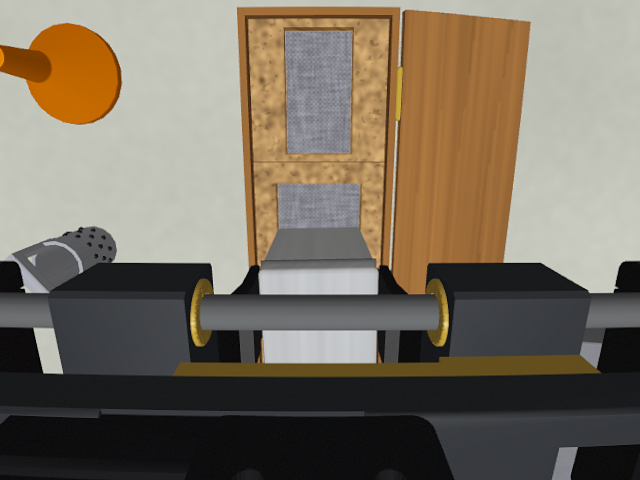

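The wrist view has the tin (columns 261–377) centred over the square well (277–361), both about column 319. I'll check the well position along y from the wrist picture before lowering.

```bash
python3 - <<'E'
from h import *
c=bot.capture("wrist")
P=plane(c,[(285,28),(352,30),(355,153),(287,153)],.014);print("oblong",P.mean(0).round(4))
E=plane(c,[(277,184),(359,184)],.019);print("sq far edge",E.round(4), "centre est",(E.mean(0)[:2]-.032*np.array([-np.sin(np.radians(5.2)),np.cos(np.radians(5.2))])).round(4))
E
python3 d.py 0.6564 0.0448 0.08 5.2
```

```text
oblong [0.6494 0.1417 0.014 ]
sq far edge [[0.6236 0.0742 0.019 ]
 [0.6843 0.0797 0.019 ]] centre est [0.6568 0.0451]
t 6.87 pos [0.6576 0.0438 0.1496] jaw 5.1 tilt 0.01 F [ 1.3 -1.3 -1.2] open mm 43.5 j [ -6.  38.  81.  -0.  61. -11.]
yaw -0.1 then dp x 69.6 y -1.1 z -1.1
```

The two views agree within 1.5 mm. Lowering now: the floor is reached at a TCP height of about 0.0526.

```bash
python3 -m inch '{"dp":[[20,-1,-1],[26,0,0],[26,0,0],[14,0,0],[5,0,0],[3,0,0],[1.5,0,0],[1,0,0],[0,0,0],[0,0,0]],"yaw":[0,0,0,0,0,0,0,0,0,0]}';  python3 d.py 0.6564 0.0448 0.0526 5.2
```

```text
time_s: 7.7
position: [0.6573, 0.0459, 0.0542]
tcp_rot: [[0.002, 0.996, 0.091], [-0.0, 0.091, -0.996], [-1.0, 0.002, 0.0]]
force: [1.0, -0.2, -1.3]
opening: 0.505
t 7.7 pos [0.6573 0.0459 0.0542] jaw 5.2 tilt 0.12 F [ 1.  -0.2 -1.3] open mm 44.0 j [ -6.  46.  84.   0.  50. -11.]
yaw 0.0 then dp x 1.6 y -1.0 z 1.0
```

```bash
python3 -m inch '{"dp":[[0.8,0,0],[0.7,0,0],[0,0,0],[0,0,0]],"yaw":[0,0,0,0]}';  python3 d.py 0.6564 0.0448 0.0526 5.2
```

```text
time_s: 8.03
position: [0.657, 0.0459, 0.0526]
tcp_rot: [[0.001, 0.996, 0.091], [-0.0, 0.091, -0.996], [-1.0, 0.001, 0.0]]
force: [-1.1, -0.1, 4.8]
opening: 0.503
t 8.03 pos [0.657  0.0459 0.0526] jaw 5.2 tilt 0.08 F [-1.1 -0.1  4.8] open mm 43.8 j [ -6.  46.  84.   0.  50. -11.]
yaw 0.0 then dp x -0.0 y -0.7 z 1.1
```

Contact at 4.8 N. Releasing and lifting, then over to the slim tin.

```bash
python3 -m inch '{"dp":[[0,0,0],[0,0,0],[0,0,0],[0,0,0],[0,0,0],[0,0,0],[0,0,0],[-5,0,0],[-15,0,0],[-25,0,0],[-30,0,0],[-25,0,0],[0,0,0],[0,0,0],[0,0,0],[0,0,0]],"yaw":[0,0,0,0,0,0,0,0,0,0,6.7,6.7,6.7,6.7,6.7,6.7]}' 87;  python3 - <<'E'
from h import *
c=bot.capture("top"); cv2.imwrite(f"pics/t3.png",c["color"][:,:,::-1])
c=bot.capture("side"); crop(c,200,120,520,400,2.4,"s3.png")
E
python3 d.py 0.467 -0.280 0.15 -35.1
```

```text
time_s: 9.37
position: [0.6565, 0.046, 0.1524]
tcp_rot: [[0.001, 0.816, -0.578], [-0.0, -0.578, -0.816], [-1.0, 0.001, -0.0]]
force: [-0.6, -0.6, -0.2]
opening: 0.998
t 9.47 pos [0.6565 0.0459 0.1521] jaw -34.9 tilt 0.03 F [1.1 0.6 0.1] open mm 87.0 j [-6. 38. 81.  0. 61. 29.]
yaw 0.2 then dp x 2.1 y 32.3 z 375.6
```

View pics/s3.png

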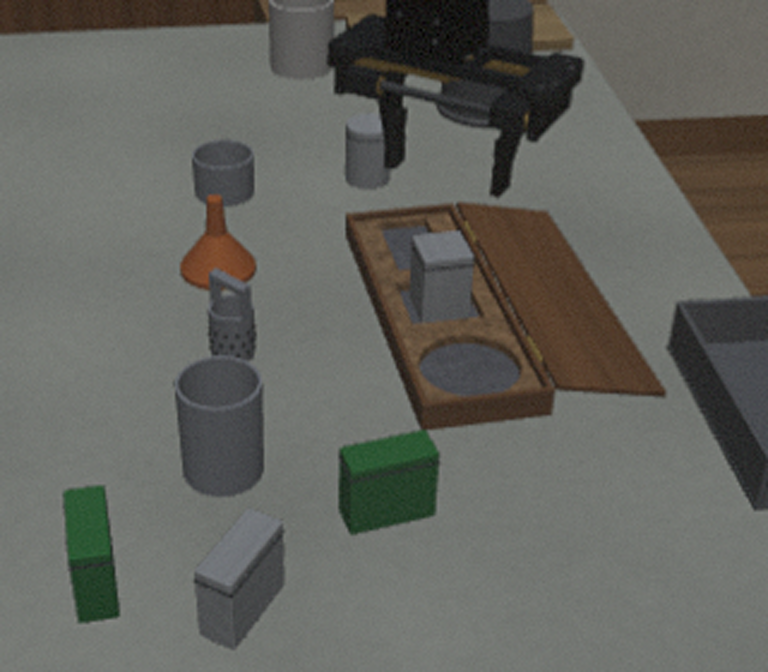

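The side view shows the square tin upright and down in the square well. On to the slim tin.

```bash
python3 -m inch '{"dp":[[0,2,18],[0,2,25],[0,2,25],[0,2,25],[0,2,25],[0,2,25],[0,2,25],[0,2,25],[0,2,25],[0,2,25],[0,2,25],[0,2,25],[0,2,25],[0,2,25],[0,2,25],[0,2,8],[0,0,0],[0,0,0],[0,0,0],[0,0,0]],"yaw":[0,0,0,0,0,0,0,0,0,0,0,0,0,0,0,0,0,0,0,0]}' 87;  python3 - <<'E'
from h import *
c=bot.capture("wrist"); cv2.imwrite(f"pics/w4.png",c["color"][:,:,::-1])
print(proj(c,[[.467,-.280,.062]]).round())
E
python3 d.py 0.467 -0.280 0.042 -35.1
```

```text
time_s: 11.13
position: [0.4677, -0.2793, 0.1516]
tcp_rot: [[-0.0, 0.821, -0.571], [0.001, -0.571, -0.821], [-1.0, -0.0, -0.0]]
force: [-0.6, 0.4, 0.3]
opening: 1.001
[[319. 244.]]
t 11.18 pos [ 0.4677 -0.2793  0.1515] jaw -34.8 tilt 0.03 F [ 0.  -0.4 -0.3] open mm 86.8 j [-43.  31.  98.   0.  51.  -8.]
yaw 0.3 then dp x 109.5 y -0.2 z 1.0
```

View pics/w4.png

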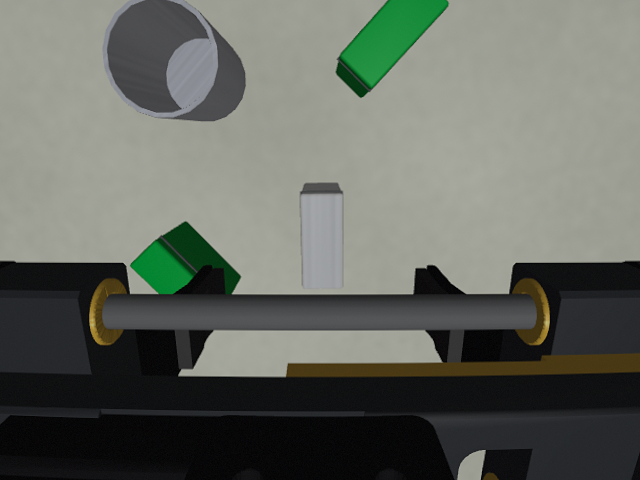

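The wrist view shows the slim tin centred at (322,240), within 2 mm of the prediction (319,244). A green block at (185,265) sits near the left finger, so I'll check that clearance.

```bash
python3 - <<'E'
from h import *
c=bot.capture("wrist")
C=np.array([.467,-.280]);a=np.radians(-34.9);y=np.array([np.cos(a),np.sin(a)]);z=np.array([np.sin(a),-np.cos(a)])
def loc(P): d=(P[:,:2]-C)*1000; return np.c_[d@y,d@z].round(1)
print("tin",loc(plane(c,[(301,192),(343,192),(343,288),(302,288)],.062)))
print("green top(.062)",loc(plane(c,[(131,265),(186,222),(240,275)],.062)))
t=bot.capture("top"); g=t["color"].astype(int); m=((g[:,:,1]>g[:,:,0]+30)).astype(np.uint8)
for k in cv2.findContours(m,0,2)[0]:
    if cv2.contourArea(k)>100: print(cv2.boundingRect(k)); P=plane(t,k.reshape(-1,2),.062); L=loc(P); print("jaw-range",L.min(0),L.max(0)); 
E
```

```text
tin [[-11.7 -34.4]
 [ 15.1 -34.4]
 [ 16.2  31.3]
 [-11.7  31.4]]
green top(.062) [[-127.6   15.2]
 [ -87.2  -14.7]
 [ -53.6   22. ]]
(448, 307, 43, 14)
jaw-range [-119.4   -0.9] [-72.4  59.6]
(419, 166, 26, 43)
jaw-range [  11.7 -161.1] [ 73.2 -97.6]
(602, 26, 32, 58)
jaw-range [350.6 -35.1] [440.6  37.4]
(615, 14, 25, 35)
jaw-range [425.  -19.3] [485.5  34.8]
```

```bash
python3 -m inch '{"dp":[[0,2,-0.5],[0,0,0],[0,0,0],[20,0,0],[27,0,0],[27,0,0],[20,0,0],[10,0,0],[5,0,0],[0,0,0],[0,0,0],[0,0,0]],"yaw":[0.2,0,0,0,0,0,0,0,0,0,0,0]}' 58; python3 d.py 0.468 -0.281 0.042 -35.1;  python3 -m inch '{"dp":[[0,0,0],[0,0,0],[0,0,0],[0,0,0],[0,0,0],[0,0,0],[0,0,0],[0,0,0],[0,0,0]],"yaw":[0,0,0,0,0,0,0,0,0]}' 15;  python3 d.py 0.6487 0.1412 0.15 5.2
```

```text
time_s: 12.28
position: [0.4699, -0.282, 0.0437]
tcp_rot: [[0.002, 0.818, -0.576], [-0.002, -0.576, -0.818], [-1.0, 0.002, 0.0]]
force: [0.4, -0.2, 0.1]
opening: 0.666
t 12.28 pos [ 0.4699 -0.282   0.0437] jaw -35.2 tilt 0.14 F [ 0.4 -0.2  0.1] open mm 58.0 j [-43.  41. 101.   0.  38.  -7.]
yaw -0.1 then dp x 1.7 y -2.1 z 0.3
time_s: 13.03
position: [0.4692, -0.2813, 0.0427]
tcp_rot: [[-0.0, 0.818, -0.576], [0.0, -0.576, -0.818], [-1.0, -0.0, -0.0]]
force: [-0.2, 0.1, 2.4]
opening: 0.319
t 13.03 pos [ 0.4692 -0.2813  0.0427] jaw -35.2 tilt 0.0 F [-0.2  0.1  2.4] open mm 27.7 j [-43.  41. 101.   0.  38.  -7.]
yaw -40.4 then dp x -107.3 y 217.1 z -404.4
```

Gripped at 27.7 mm. Lift, turn −40.4°, then carry.

```bash
python3 -m inch '{"dp":[[-10,0,0],[-24,0,0],[-36,0,0],[-36,0,0],[-4,0,0],[0,0,0],[0,0,0],[0,0,0],[0,0,0]],"yaw":[0,0,0,-6.7,-6.7,-6.7,-6.8,-6.8,-6.7]}'; python3 -m inch '{"dp":[[0,10,-18],[0,14,-26],[0,14,-26],[0,14,-26],[0,14,-26],[0,14,-26],[0,14,-26],[0,14,-26],[0,14,-26],[0,14,-26],[0,14,-26],[0,14,-26],[0,14,-26],[0,14,-26],[0,14,-26],[0,11,-22],[0,0,0],[0,0,0],[0,0,0],[0,0,0]],"yaw":[0,0,0,0,0,0,0,0,0,0,0,0,0,0,0,0,0,0,0,0]}';  python3 d.py 0.6487 0.1412 0.0517 5.2;  python3 - <<'E'
from h import *
c=bot.capture("wrist"); cv2.imwrite(f"pics/w5.png",c["color"][:,:,::-1])
E
```

```text
time_s: 13.78
position: [0.469, -0.2811, 0.1531]
tcp_rot: [[0.0, 0.995, 0.097], [-0.0, 0.097, -0.995], [-1.0, 0.0, 0.0]]
force: [-0.5, -0.1, -1.7]
opening: 0.32
time_s: 15.45
position: [0.6477, 0.1398, 0.1525]
tcp_rot: [[-0.001, 0.996, 0.09], [-0.0, 0.09, -0.996], [-1.0, -0.001, 0.0]]
force: [1.0, -0.2, -1.2]
opening: 0.319
t 15.45 pos [0.6477 0.1398 0.1525] jaw 5.2 tilt 0.07 F [ 1.  -0.2 -1.2] open mm 27.7 j [ 3. 38. 80. -0. 61. -3.]
yaw -0.0 then dp x 100.8 y 1.1 z -1.3
```

View pics/w5.png

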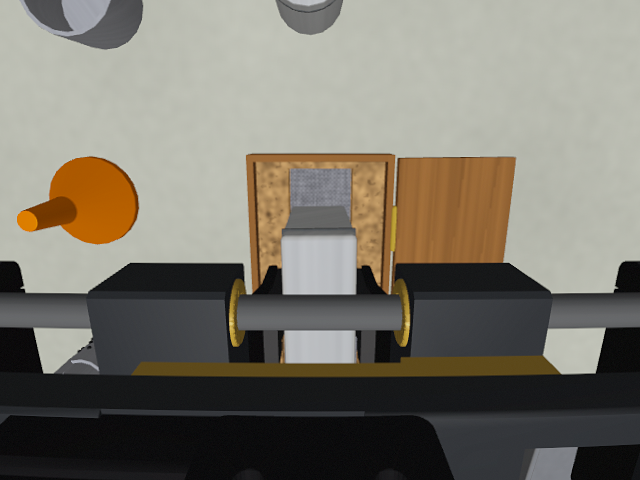

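The wrist view shows the slim tin (centre column 319) aligned with the oblong well (289–352). Lowering.

```bash
python3 -m inch '{"dp":[[20,1,-1],[26,0,0],[26,0,0],[14,0,0],[6,0,0],[4,0,0],[2,0,0],[1.5,0,0],[0,0,0],[0,0,0],[0,0,0]],"yaw":[0,0,0,0,0,0,0,0,0,0,0]}';  python3 d.py 0.6487 0.1412 0.0517 5.2
```

```text
time_s: 16.42
position: [0.6498, 0.142, 0.054]
tcp_rot: [[0.002, 0.996, 0.091], [0.0, 0.091, -0.996], [-1.0, 0.002, 0.0]]
force: [0.3, -0.4, -1.3]
opening: 0.319
t 16.42 pos [0.6498 0.142  0.054 ] jaw 5.2 tilt 0.1 F [ 0.3 -0.4 -1.3] open mm 27.7 j [ 3. 46. 83.  0. 51. -3.]
yaw 0.0 then dp x 2.3 y -1.2 z 0.7
```

```bash
python3 -m inch '{"dp":[[0.8,0,0],[0.7,0,0],[0.5,0,0],[0,0,0],[0,0,0]],"yaw":[0,0,0,0,0]}';  python3 d.py 0.6487 0.1412 0.0517 5.2
```

```text
time_s: 16.83
position: [0.6494, 0.142, 0.0517]
tcp_rot: [[0.001, 0.996, 0.091], [0.0, 0.091, -0.996], [-1.0, 0.001, -0.0]]
force: [-2.7, -0.4, 4.2]
opening: 0.32
t 16.83 pos [0.6494 0.142  0.0517] jaw 5.2 tilt 0.03 F [-2.7 -0.4  4.2] open mm 27.8 j [ 3. 46. 83.  0. 51. -3.]
yaw 0.0 then dp x 0.0 y -0.8 z 0.7
```

Contact at 4.2 N. Release, lift, then move towards the low cup.

```bash
python3 -m inch '{"dp":[[0,0,0],[0,0,0],[0,0,0],[0,0,0],[0,0,0],[0,0,0],[0,0,0],[-5,0,0],[-15,0,0],[-25,0,0],[-30,0,0],[-25,0,0],[0,0,0],[0,0,0]],"yaw":[0,0,0,0,0,0,0,0,0,0,0,0,0,0]}' 87;   python3 - <<'E'
from h import *
c=bot.capture("side"); crop(c,200,120,520,400,2.4,"s6.png")
E
python3 d.py 0.4727 0.2872 0.15 5.2
```

```text
time_s: 18.0
position: [0.6505, 0.142, 0.1535]
tcp_rot: [[0.005, 0.996, 0.091], [0.0, 0.091, -0.996], [-1.0, 0.005, 0.0]]
force: [-0.3, 0.3, -1.5]
opening: 1.0
t 18.05 pos [0.6492 0.1419 0.1516] jaw 5.2 tilt 0.04 F [-1.  -0.1  0. ] open mm 87.2 j [ 3. 39. 80. -0. 61. -3.]
yaw 0.0 then dp x 1.6 y -162.6 z -160.7
```

View pics/s6.png

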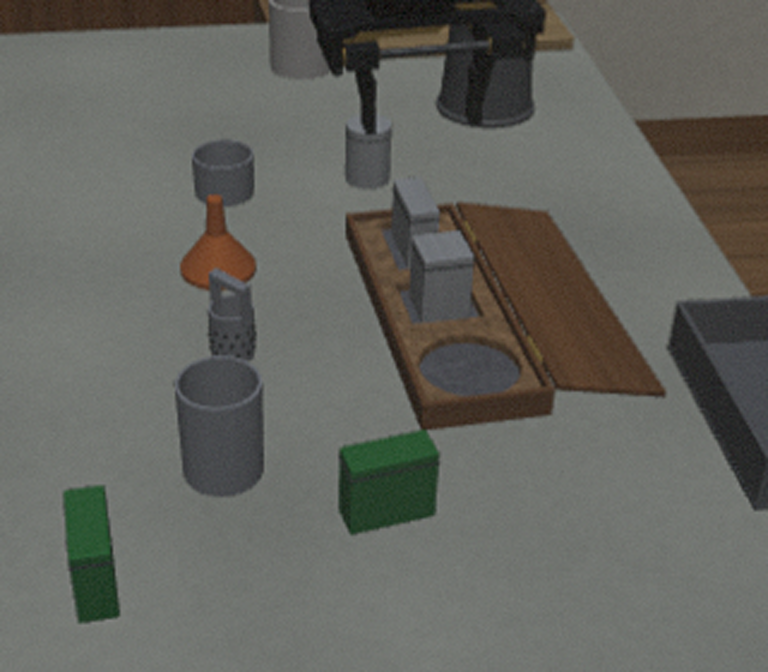

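Both tins stand upright in their wells. Moving over the low cup.

```bash
python3 -m inch '{"dp":[[0,-12,-12],[0,-20,-20],[0,-20,-20],[0,-20,-20],[0,-20,-20],[0,-20,-20],[0,-20,-20],[0,-20,-18],[0,-10,-10],[0,0,0],[0,0,0],[0,0,0],[0,0,0]],"yaw":[0,0,0,0,0,0,0,0,0,0,0,0,0]}' 87;   python3 - <<'E'
from h import *
c=bot.capture("wrist"); cv2.imwrite(f"pics/w7.png",c["color"][:,:,::-1])
print(proj(c,[[.4727,.2872,.046]]).round())
E
python3 d.py 0.4727 0.2872 0.031 5.2
```

```text
time_s: 19.13
position: [0.4749, 0.2857, 0.1509]
tcp_rot: [[0.001, 0.996, 0.09], [-0.0, 0.09, -0.996], [-1.0, 0.001, 0.0]]
force: [0.5, -0.3, 0.4]
opening: 1.001
[[316. 234.]]
t 19.18 pos [0.4747 0.2857 0.1509] jaw 5.1 tilt 0.04 F [ 0.9 -0.6  0.1] open mm 87.2 j [19. 31. 97. -0. 52. 14.]
yaw -0.1 then dp x 119.9 y -1.9 z -1.7
```

View pics/w7.png

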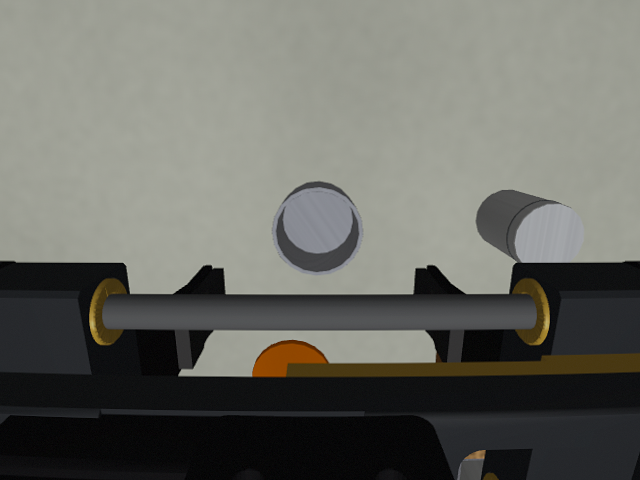

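The wrist view shows the cup rim at columns 272–362 and rows 187–274, centred at (317.5,230.5) against a predicted (316,234), so it's about 2 mm further in +y. I'll correct halfway, lower and grip.

```bash
python3 -m inch '{"dp":[[10,-1.5,-3],[26,0,0],[28,0,0],[26,0,0],[18,0,0],[8,0,0],[3,0,0],[0,0,0],[0,0,0],[0,0,0]],"yaw":[0,0,0,0,0,0,0,0,0,0]}'; python3 d.py 0.473 0.2882 0.031 5.2;  python3 -m inch '{"dp":[[0,0,0],[0,0,0],[0,0,0],[0,0,0],[0,0,0],[0,0,0],[0,0,0],[0,0,0],[0,0,0]],"yaw":[0,0,0,0,0,0,0,0,0]}' 50;  python3 d.py 0.6652 -0.0510 0.15 5.2
```

```text
time_s: 20.02
position: [0.4725, 0.2896, 0.0332]
tcp_rot: [[0.002, 0.996, 0.091], [0.001, 0.091, -0.996], [-1.0, 0.002, -0.001]]
force: [-0.6, -0.1, 0.4]
opening: 0.999
t 20.02 pos [0.4725 0.2896 0.0332] jaw 5.2 tilt 0.14 F [-0.6 -0.1  0.4] open mm 86.9 j [ 20.  42. 100.   0.  37.  15.]
yaw 0.0 then dp x 2.2 y 0.4 z 1.4
time_s: 20.77
position: [0.4719, 0.2894, 0.0324]
tcp_rot: [[0.001, 0.996, 0.091], [0.0, 0.091, -0.996], [-1.0, 0.001, -0.0]]
force: [-0.4, -0.5, 4.0]
opening: 0.709
t 20.77 pos [0.4719 0.2894 0.0324] jaw 5.2 tilt 0.05 F [-0.4 -0.5  4. ] open mm 61.7 j [ 20.  42. 100.   0.  37.  15.]
yaw 0.0 then dp x -117.6 y 161.7 z 356.6
```

The opening is 61.7 mm, a bit under the expected 63. I'll lift a little and check before carrying it.

```bash
python3 -m inch '{"dp":[[-5,0,0],[-10,0,0],[-15,0,0],[-20,0,0],[-20,0,0],[-20,0,0],[-15,0,0],[-8,0,0],[0,0,0],[0,0,0],[0,0,0]],"yaw":[0,0,0,0,0,0,0,0,0,0,0]}'; python3 - <<'E'
from h import *
c=bot.capture("wrist"); crop(c,160,160,480,400,2.4,"w8.png")
c=bot.capture("side"); crop(c,220,80,380,240,4.8,"s8.png")
E
python3 d.py 0.6652 -0.0510 0.15 5.2
```

```text
time_s: 21.68
position: [0.4707, 0.289, 0.1442]
tcp_rot: [[-0.002, 0.996, 0.091], [-0.001, 0.091, -0.996], [-1.0, -0.002, 0.001]]
force: [-0.7, -0.6, -0.9]
opening: 0.712
t 21.78 pos [0.4707 0.289  0.1439] jaw 5.2 tilt 0.15 F [-0.2  0.4 -0.7] open mm 61.9 j [20. 32. 97. -0. 51. 15.]
yaw 0.0 then dp x -6.1 y 162.9 z 356.2
```

View pics/w8.png

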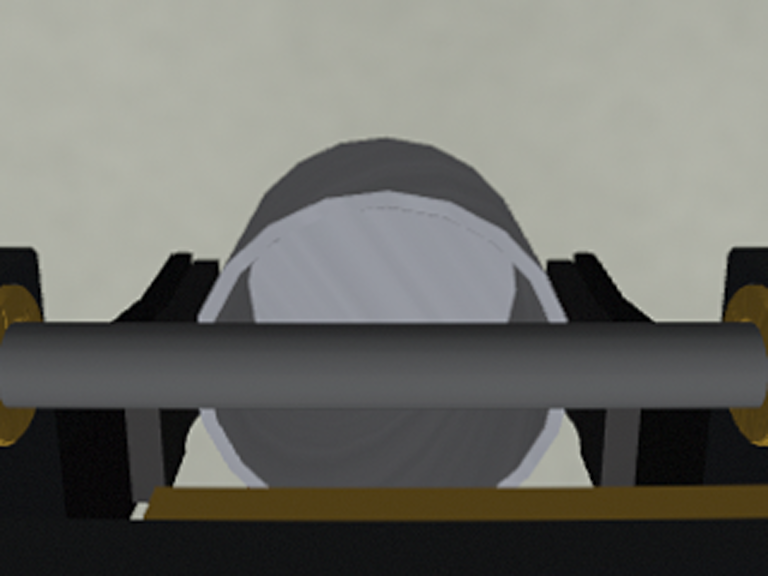

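View pics/s8.png

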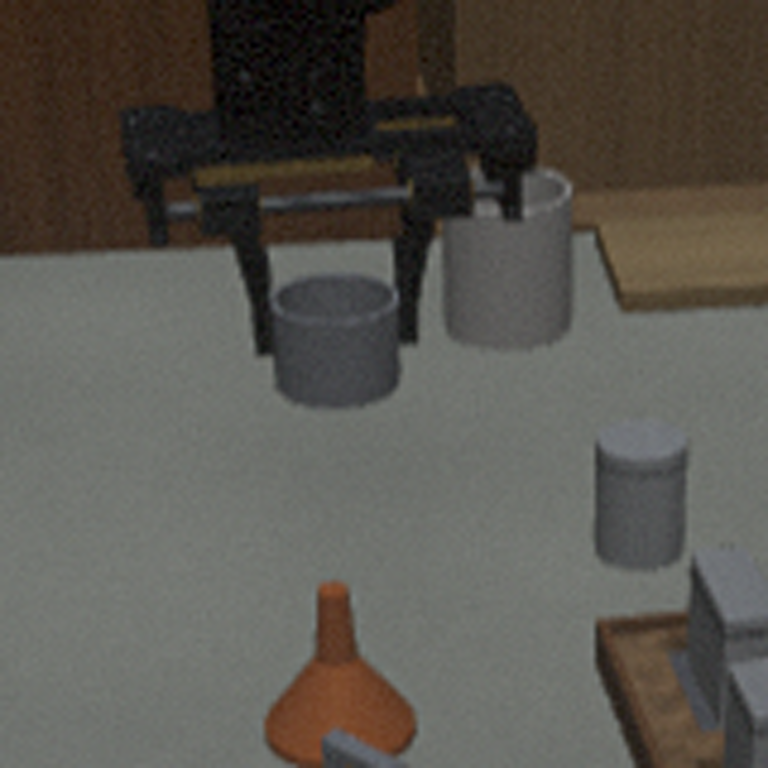

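The cup is held upright (side view: cup at (335,340) in the crop, level between the fingers). Carrying it to the round well.

```bash
python3 -m inch '{"dp":[[-6,8,17],[0,11,24],[0,11,24],[0,11,24],[0,11,24],[0,11,24],[0,11,24],[0,11,24],[0,11,24],[0,11,24],[0,11,24],[0,11,24],[0,11,24],[0,11,24],[0,11,24],[0,1,3],[0,0,0],[0,0,0],[0,0,0],[0,0,0]],"yaw":[0,0,0,0,0,0,0,0,0,0,0,0,0,0,0,0,0,0,0,0]}'; python3 d.py 0.6652 -0.0510 0.0414 5.2;  python3 - <<'E'
from h import *
c=bot.capture("wrist"); cv2.imwrite(f"pics/w9.png",c["color"][:,:,::-1])
c=bot.capture("side"); crop(c,300,160,500,310,4,"s9.png")
E
```

```text
time_s: 23.45
position: [0.6654, -0.0489, 0.1506]
tcp_rot: [[-0.002, 0.996, 0.093], [0.001, 0.093, -0.996], [-1.0, -0.002, -0.001]]
force: [-1.1, 0.4, -1.1]
opening: 0.708
t 23.45 pos [ 0.6654 -0.0489  0.1506] jaw 5.3 tilt 0.1 F [-1.1  0.4 -1.1] open mm 61.6 j [-14.  39.  80.   0.  62. -19.]
yaw 0.1 then dp x 109.2 y -0.4 z 2.1
```

View pics/s9.png

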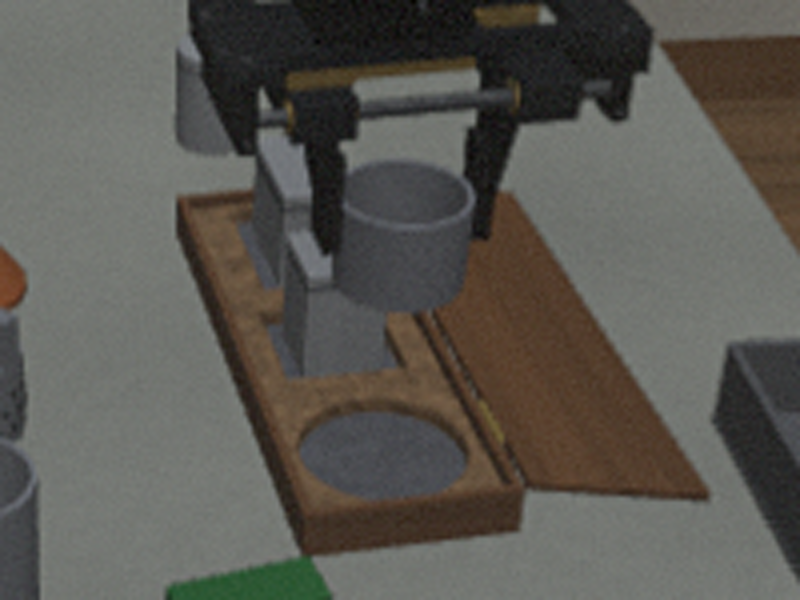

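View pics/w9.png

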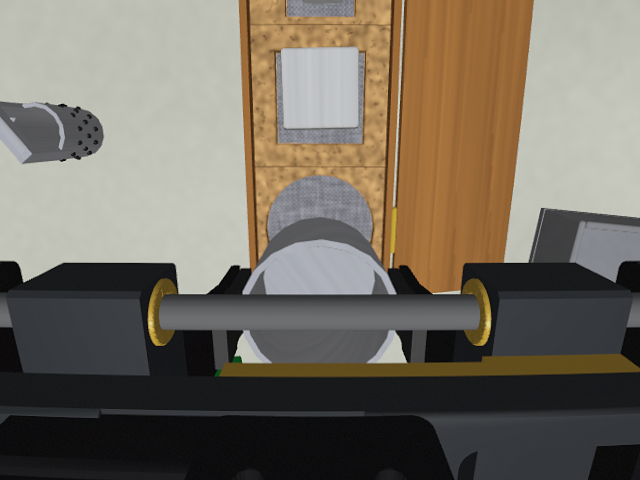

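The wrist view shows the cup (centre column 320) over the round well (268–373, centre 320). Lowering.

```bash
python3 - <<'E'
from h import *
c=bot.capture("wrist"); P=plane(c,[(320,176)],.019)[0]; print("well centre est",(P[:2]-.042*np.array([-.0906,.996])).round(4))
E
python3 -m inch '{"dp":[[20,0,2],[26,0,0],[26,0,0],[18,0,0],[8,0,0],[5,0,0],[2.5,0,0],[1.5,0,0],[0,0,0],[0,0,0],[0,0,0]],"yaw":[0,0,0,0,0,0,0,0,0,0,0]}';  python3 d.py 0.6652 -0.0510 0.0414 5.2
```

```text
well centre est [ 0.6668 -0.0518]
time_s: 24.52
position: [0.6673, -0.0525, 0.0452]
tcp_rot: [[0.002, 0.996, 0.091], [-0.001, 0.091, -0.996], [-1.0, 0.002, 0.001]]
force: [-0.0, 0.1, -0.9]
opening: 0.712
t 24.52 pos [ 0.6673 -0.0525  0.0452] jaw 5.2 tilt 0.11 F [-0.   0.1 -0.9] open mm 62.0 j [-14.  47.  83.  -0.  51. -19.]
yaw 0.0 then dp x 3.8 y -1.9 z -1.7
```

```bash
python3 -m inch '{"dp":[[1.2,-1,-1],[1.2,0,0],[0.7,0,0],[0.4,0,0],[0,0,0],[0,0,0]],"yaw":[0,0,0,0,0,0]}';  python3 d.py 0.6652 -0.0510 0.0414 5.2
```

```text
time_s: 25.02
position: [0.6654, -0.0513, 0.0415]
tcp_rot: [[-0.0, 0.996, 0.091], [0.0, 0.091, -0.996], [-1.0, -0.0, -0.0]]
force: [-2.1, 0.8, 6.3]
opening: 0.709
t 25.02 pos [ 0.6654 -0.0513  0.0415] jaw 5.2 tilt 0.0 F [-2.1  0.8  6.3] open mm 61.7 j [-14.  47.  83.   0.  50. -19.]
yaw 0.0 then dp x 0.1 y -0.2 z -0.3
```

Contact at 6.3 N. Release, lift and turn towards the strainer bar (jaw at about 41.7°).

```bash
python3 -m inch '{"dp":[[0,0,0],[0,0,0],[0,0,0],[0,0,0],[0,0,0],[0,0,0],[0,0,0],[-5,0,0],[-15,0,0],[-25,0,0],[-30,0,0],[-25,0,0],[-15,0,0],[0,0,0],[0,0,0],[0,0,0]],"yaw":[0,0,0,0,0,0,0,0,0,0,-6.1,-6.1,-6.1,-6.1,-6.1,-6]}' 80;  python3 - <<'E'
from h import *
c=bot.capture("side"); crop(c,300,160,500,310,4,"s10.png")
E
python3 d.py 0.4715 0.0046 0.15 41.7
```

```text
time_s: 26.35
position: [0.6657, -0.0514, 0.1568]
tcp_rot: [[0.001, 0.743, 0.67], [-0.0, 0.67, -0.743], [-1.0, 0.001, 0.001]]
force: [-0.8, -0.1, -1.1]
opening: 0.919
t 26.4 pos [ 0.6655 -0.0515  0.1564] jaw 42.2 tilt 0.05 F [-0.2 -1.  -0.2] open mm 79.5 j [-14.  38.  80.  -0.  62. -56.]
yaw 0.5 then dp x 6.4 y -107.6 z -170.9
```

View pics/s10.png

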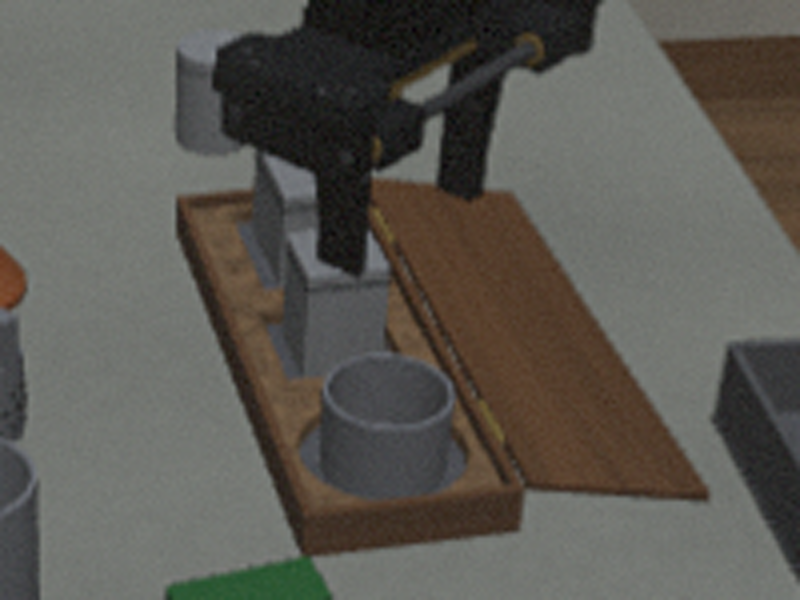

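The cup stands in the round well. Moving above the strainer with the jaws narrowed.

```bash
python3 -m inch '{"dp":[[0,-8,-12],[0,-12,-19],[0,-12,-19],[0,-12,-19],[0,-12,-19],[0,-12,-19],[0,-12,-19],[0,-12,-19],[0,-12,-19],[0,-4,-7],[0,0,0],[0,0,0],[0,0,0],[0,0,0]],"yaw":[0.5,0,0,0,0,0,0,0,0,0,0,0,0,0]}' 50;   python3 - <<'E'
from h import *
c=bot.capture("wrist"); cv2.imwrite(f"pics/w11.png",c["color"][:,:,::-1])
print(proj(c,[[.4715,.0046,.078]]).round())
E
python3 d.py 0.4715 0.0046 0.066 41.7
```

```text
time_s: 27.57
position: [0.4735, 0.0052, 0.1557]
tcp_rot: [[0.002, 0.752, 0.659], [-0.001, 0.659, -0.752], [-1.0, 0.001, 0.002]]
force: [-0.0, 0.6, 1.3]
opening: 0.576
[[315. 246.]]
t 27.62 pos [0.4732 0.0053 0.1556] jaw 41.2 tilt 0.1 F [0.7 0.2 0.1] open mm 49.6 j [-13.  26. 108.  -0.  46. -54.]
yaw -0.5 then dp x 89.6 y -1.7 z -0.6
```

View pics/w11.png

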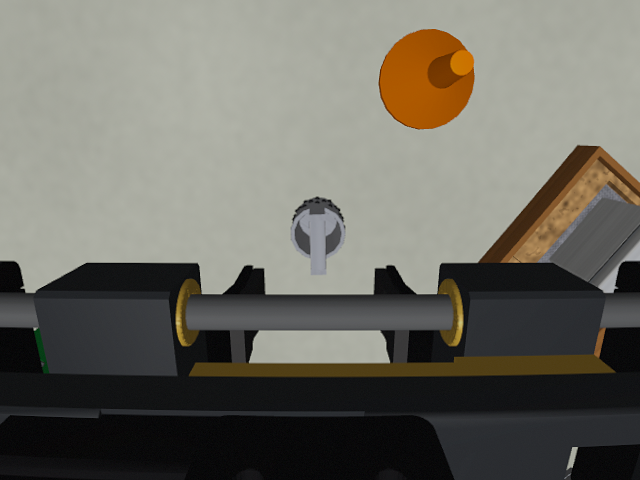

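The wrist view shows the bar at columns 309–326 and rows 213–275, centred at (318,244) against a predicted (315,246). It's aligned with the jaws. Lowering and gripping.

```bash
python3 -m inch '{"dp":[[10,0,-1],[22,0,0],[24,0,0],[17,0,0],[9,0,0],[5,0,0],[2,0,0],[0,0,0],[0,0,0],[0,0,0]],"yaw":[0,0,0,0,0,0,0,0,0,0]}'; python3 d.py 0.4722 0.0056 0.066 41.7
```

```text
time_s: 28.45
position: [0.4716, 0.0065, 0.0673]
tcp_rot: [[0.002, 0.752, 0.659], [-0.0, 0.659, -0.752], [-1.0, 0.001, 0.002]]
force: [0.3, -0.0, 0.8]
opening: 0.573
t 28.45 pos [0.4716 0.0065 0.0673] jaw 41.2 tilt 0.11 F [ 0.3 -0.   0.8] open mm 49.8 j [-13.  36. 112.   0.  33. -54.]
yaw -0.5 then dp x 1.3 y -0.1 z 1.1
```

```bash
python3 -m inch '{"dp":[[1,0,0],[0,0,0],[0,0,0],[0,0,0],[0,0,0],[0,0,0],[0,0,0],[0,0,0],[0,0,0],[0,0,0]],"yaw":[0,0,0,0,0,0,0,0,0,0]}' 2; python3 d.py;python3 -m inch '{"dp":[[-5,0,0],[-10,0,0],[-15,0,0],[-20,0,0],[-20,0,0],[-15,0,0],[-10,0,0],[-5,0,0],[0,0,0],[0,0,0],[0,0,0]],"yaw":[0,0,0,0,0,0,0,0,0,0,0]}'; python3 - <<'E'
from h import *
c=bot.capture("side"); crop(c,220,120,400,270,4.4,"s12.png")
c=bot.capture("top"); crop(c,280,90,400,180,6,"t12.png")
E
python3 d.py 0.6660 -0.0514 0.17 5.2
```

```text
time_s: 29.28
position: [0.4709, 0.0066, 0.0655]
tcp_rot: [[0.0, 0.752, 0.659], [-0.0, 0.659, -0.752], [-1.0, 0.0, 0.0]]
force: [0.2, -0.7, 0.7]
opening: 0.111
t 29.28 pos [0.4709 0.0066 0.0655] jaw 41.2 tilt 0.0 F [ 0.2 -0.7  0.7] open mm 9.7 j [-13.  36. 112.  -0.  33. -54.]
time_s: 30.2
position: [0.4702, 0.0067, 0.1649]
tcp_rot: [[-0.002, 0.752, 0.659], [0.0, 0.659, -0.752], [-1.0, -0.001, -0.001]]
force: [-0.6, 0.4, -0.3]
opening: 0.109
t 30.3 pos [0.4703 0.0067 0.1648] jaw 41.2 tilt 0.11 F [-0.4  0.2 -0.4] open mm 9.2 j [-13.  25. 108.   0.  48. -54.]
yaw 36.0 then dp x -5.2 y 189.7 z 75.6
```

View pics/s12.png

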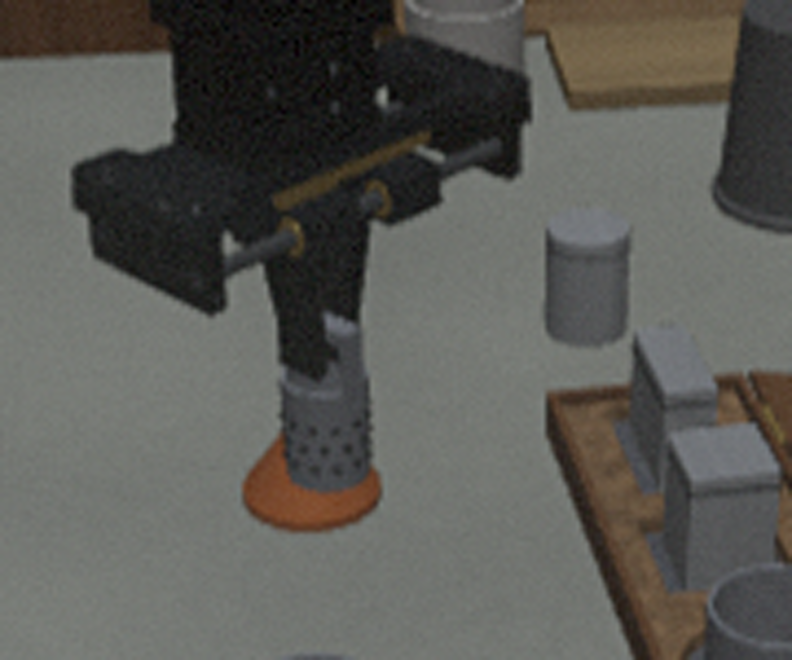

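View pics/t12.png

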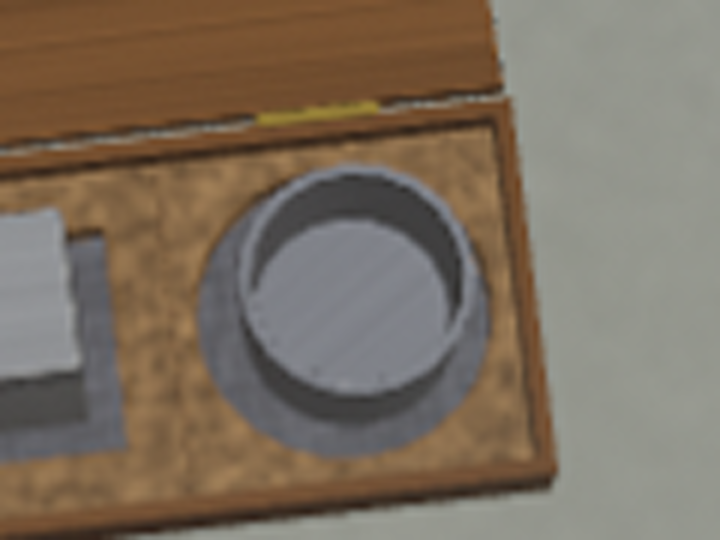

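The strainer is held level (9.5 mm grip). The top crop shows the cup rim at columns 238–474, rows 163–400. I'll locate the cup and compute the shift.

```bash
python3 - <<'E'
import re
src=open('m.py').read().split('L=(90')[0]; exec(src)
circ("cup",238,474,163,399,(280,90,6),.055)
E
python3 -m inch '{"dp":[[-5,0,0],[0,0,0],[0,0,0],[0,0,0],[0,0,0],[0,0,0],[0,12,5],[0,20,8],[0,20,8],[0,20,8],[0,20,8],[0,20,8],[0,20,8],[0,20,8],[0,20,8],[0,13,5],[0,0,0],[0,0,0],[0,0,0],[0,0,0]],"yaw":[6,6,6,6,6,6,0,0,0,0,0,0,0,0,0,0,0,0,0,0]}'
python3 d.py 0.6660 -0.0514 0.0795 5.2
python3 - <<'E'
from h import *
c=bot.capture("wrist"); cv2.imwrite("pics/w13.png",c["color"][:,:,::-1])
c=bot.capture("side"); crop(c,300,150,500,300,4,"s13.png")
E
```

```text
cup [ 0.6633 -0.053   0.055 ] diam 0.0636 0.065 side px [[396. 257.]]
time_s: 32.07
position: [0.6603, -0.0496, 0.1701]
tcp_rot: [[-0.002, 0.996, 0.092], [0.001, 0.092, -0.996], [-1.0, -0.002, -0.001]]
force: [0.0, -0.0, -0.8]
opening: 0.113
t 32.07 pos [ 0.6603 -0.0496  0.1701] jaw 5.3 tilt 0.14 F [ 0.  -0.  -0.8] open mm 9.8 j [-14.  37.  80.   0.  63. -19.]
yaw 0.1 then dp x 90.6 y 5.5 z 2.3
```

View pics/w13.png

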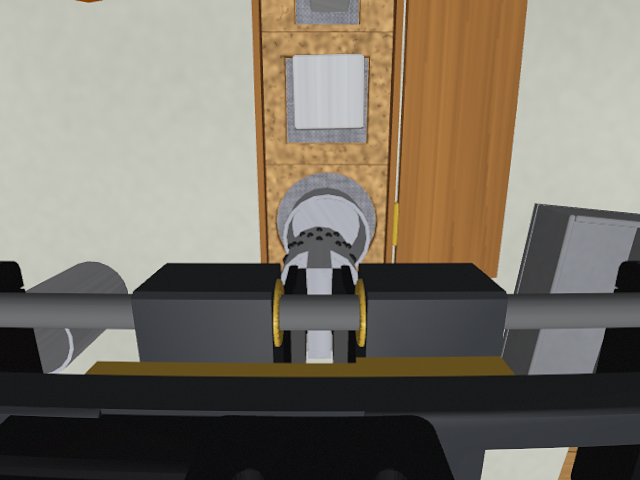

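View pics/s13.png

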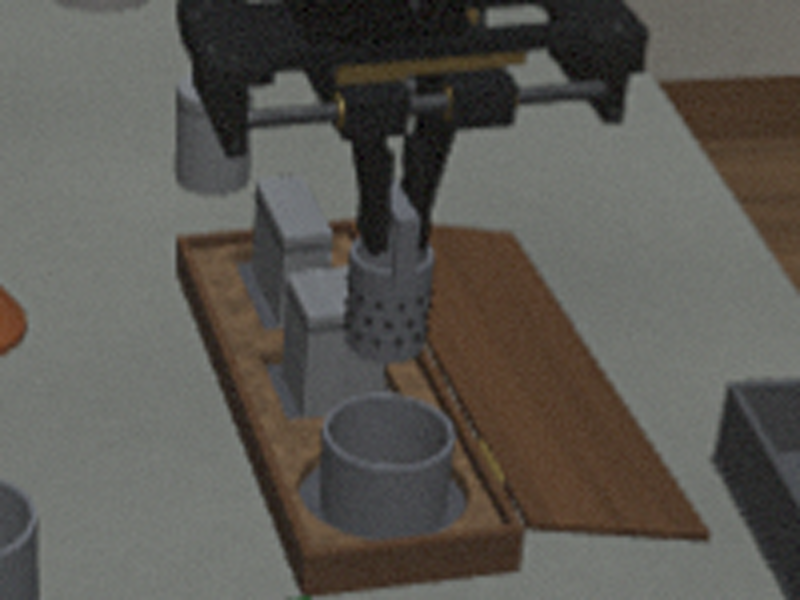

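The wrist view shows the cup rim at columns 283–375 (centre 329) and the strainer at 319, so it needs about 6 mm more along the jaws. I'll correct, come down to just above the rim and look again.

```bash
python3 -m inch '{"dp":[[0,6,3],[10,0,0],[15,0,0],[13,0,0],[4,0,0],[0,0,0],[0,0,0],[0,0,0],[0,0,0]],"yaw":[0,0,0,0,0,0,0,0,0]}'
python3 d.py 0.6660 -0.0518 0.0795 5.2
python3 - <<'E'
from h import *
c=bot.capture("wrist"); crop(c,220,140,420,290,4,"w14.png")
c=bot.capture("side"); crop(c,300,150,500,300,4,"s14.png")
E
```

```text
time_s: 32.92
position: [0.6687, -0.0528, 0.1294]
tcp_rot: [[0.002, 0.996, 0.091], [-0.0, 0.091, -0.996], [-1.0, 0.002, 0.001]]
force: [0.6, 0.3, -1.6]
opening: 0.11
t 32.92 pos [ 0.6687 -0.0528  0.1294] jaw 5.2 tilt 0.1 F [ 0.6  0.3 -1.6] open mm 9.6 j [-14.  41.  80.  -0.  59. -19.]
yaw 0.0 then dp x 49.9 y -2.6 z -1.2
```

View pics/w14.png

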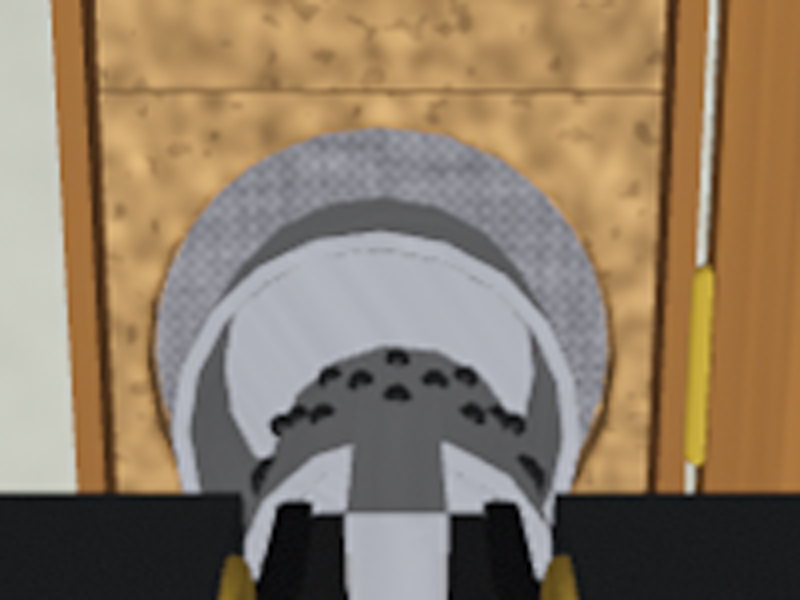

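View pics/s14.png

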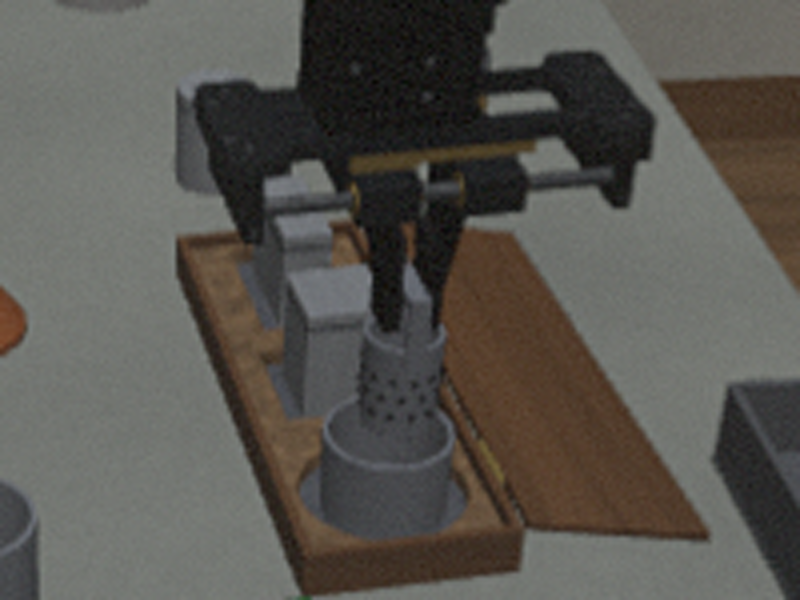

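The wrist crop shows the strainer centre at column 397 and the cup at 378, about 3 mm too far along the jaws. That agrees with the computed −2.6. Correct and lower.

```bash
python3 -m inch '{"dp":[[0,-2.7,-1.2],[0,0,0],[0,0,0],[8,0,0],[12,0,0],[12,0,0],[8,0,0],[4,0,0],[2,0,0],[1,0,0],[0,0,0],[0,0,0],[0,0,0]],"yaw":[0,0,0,0,0,0,0,0,0,0,0,0,0]}'
python3 d.py 0.6660 -0.0518 0.0795 5.2
```

```text
time_s: 34.1
position: [0.6657, -0.0518, 0.0822]
tcp_rot: [[0.001, 0.996, 0.091], [-0.0, 0.091, -0.996], [-1.0, 0.001, 0.0]]
force: [-0.3, -0.7, 0.1]
opening: 0.107
t 34.1 pos [ 0.6657 -0.0518  0.0822] jaw 5.2 tilt 0.07 F [-0.3 -0.7  0.1] open mm 9.3 j [-14.  44.  82.   0.  54. -19.]
yaw 0.0 then dp x 2.7 y 0.3 z 0.1
```

```bash
python3 -m inch '{"dp":[[1,0,0],[0.8,0,0],[0.6,0,0],[0.3,0,0],[0,0,0],[0,0,0]],"yaw":[0,0,0,0,0,0]}'
python3 d.py 0.6660 -0.0518 0.0795 5.2
```

```text
time_s: 34.6
position: [0.6656, -0.0517, 0.0796]
tcp_rot: [[0.001, 0.996, 0.091], [-0.0, 0.091, -0.996], [-1.0, 0.001, 0.0]]
force: [-1.2, 0.3, 4.6]
opening: 0.111
t 34.6 pos [ 0.6656 -0.0517  0.0796] jaw 5.2 tilt 0.05 F [-1.2  0.3  4.6] open mm 9.7 j [-14.  44.  82.  -0.  54. -19.]
yaw 0.0 then dp x 0.1 y 0.4 z 0.1
```

Contact at 4.6 N at the expected height. Release and lift straight up.

```bash
python3 -m inch '{"dp":[[0,0,0],[0,0,0],[0,0,0],[0,0,0],[0,0,0],[-5,0,0],[-10,0,0],[-20,0,0],[-25,0,0],[-25,0,0],[-20,0,0],[-10,0,0],[0,-20,0],[0,-30,0],[0,-30,0],[0,-20,0],[0,0,0],[0,0,0],[0,0,0]],"yaw":[0,0,0,0,0,0,0,0,0,0,0,0,0,0,0,0,0,0,0]}' 40
python3 d.py
python3 - <<'E'
from h import *
c=bot.capture("top"); cv2.imwrite("pics/t15.png",c["color"][:,:,::-1]); crop(c,180,80,380,210,4,"t15c.png")
c=bot.capture("side"); cv2.imwrite("pics/s15f.png",c["color"][:,:,::-1]); crop(c,330,180,450,300,5,"s15.png")
E
```

```text
time_s: 36.18
position: [0.5672, -0.0612, 0.1944]
tcp_rot: [[0.003, 0.996, 0.091], [-0.001, 0.091, -0.996], [-1.0, 0.003, 0.001]]
force: [0.4, -0.4, 0.1]
opening: 0.461
t 36.18 pos [ 0.5672 -0.0612  0.1944] jaw 5.2 tilt 0.15 F [ 0.4 -0.4  0.1] open mm 40.1 j [-17.  29.  92.   0.  59. -23.]
```

View pics/t15.png

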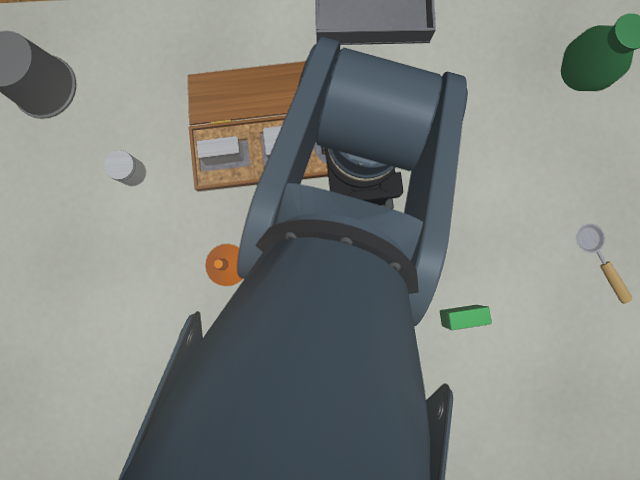

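View pics/s15.png

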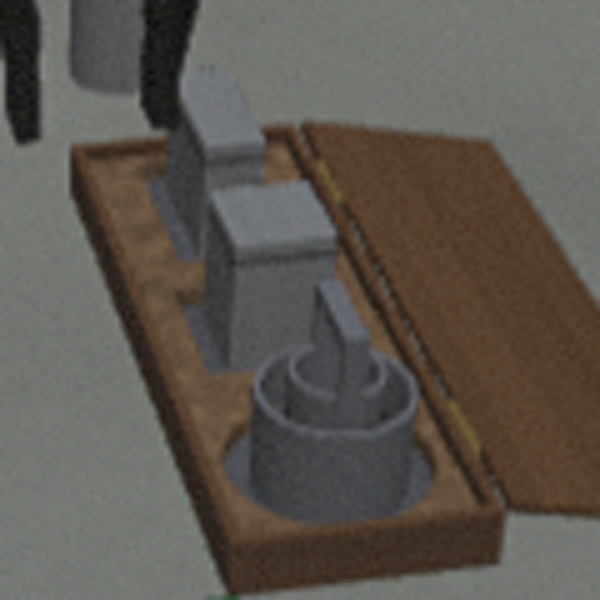

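View pics/s15f.png

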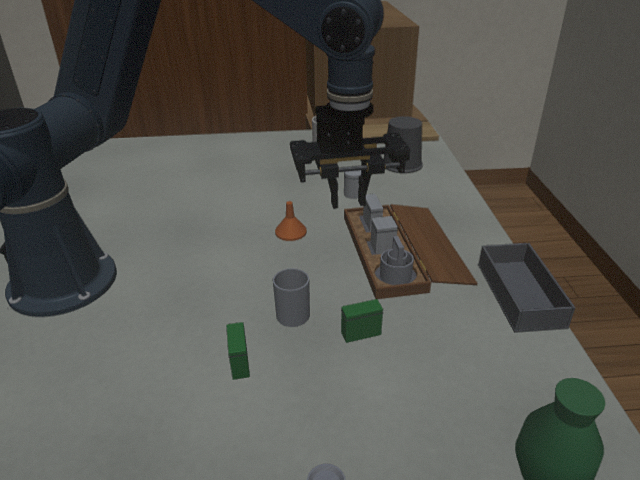

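The strainer stands upright in the cup, and both tins, the beaker and the funnel are upright. I'll move the arm aside for a final check from above.

```bash
python3 -m inch '{"dp":[[-2,0,15],[-2,0,25],[0,0,30],[0,0,30],[0,0,30],[0,0,30],[0,0,30],[0,0,30],[0,0,30],[0,0,30],[0,0,30],[0,0,30],[0,0,30],[0,0,30],[0,0,20],[0,0,0],[0,0,0],[0,0,0],[0,0,0]],"yaw":[0,0,0,0,0,0,0,0,0,0,0,0,0,0,0,0,0,0,0]}'
python3 d.py
python3 - <<'E'
from h import *
c=bot.capture("top"); cv2.imwrite("pics/t16.png",c["color"][:,:,::-1]); crop(c,180,80,380,210,4,"t16c.png")
crop(c,90,130,250,290,4.8,"t16l.png"); crop(c,370,130,530,290,4.8,"t16r.png")
E
```

```text
time_s: 37.87
position: [0.6041, -0.478, 0.1976]
tcp_rot: [[-0.001, 0.996, 0.092], [0.001, 0.092, -0.996], [-1.0, -0.001, -0.001]]
force: [0.4, 0.3, -0.6]
opening: 0.459
t 37.87 pos [ 0.6041 -0.478   0.1976] jaw 5.3 tilt 0.07 F [ 0.4  0.3 -0.6] open mm 40.0 j [-47.  44.  60.   0.  76. -52.]
```

View pics/t16.png

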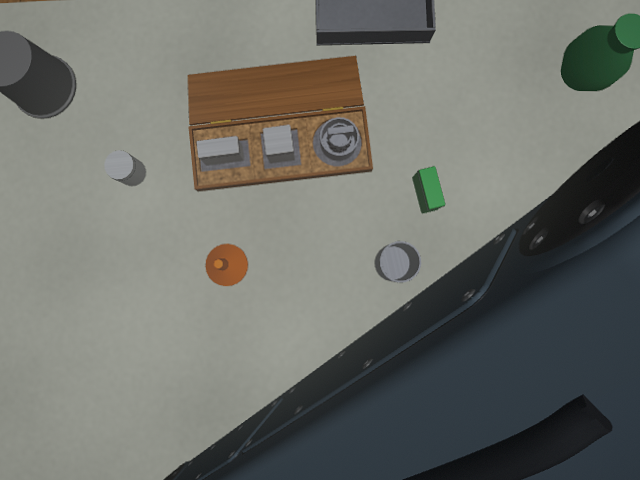

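View pics/t16c.png

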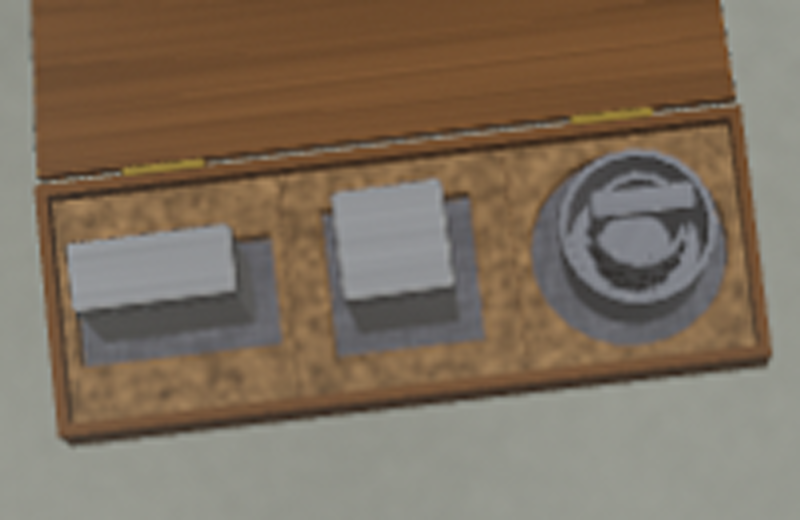

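```bash
python3 - <<'E'
src=open('m.py').read().split('circ("cup"')[0]; exec(src)
t=open('m.py').read(); exec(t[t.index('def poly'):t.index('poly("square"')])
B=(180,80,4)
poly("slim",[(68,242),(231,226),(236,292),(76,310)],B,.071)
poly("square",[(331,192),(440,180),(455,289),(346,302)],B,.075)
circ("cup",557,718,150,305,B,.055)
poly("bar",[(592,190),(690,182),(695,207),(595,216)],B,.092)
E
python3 d.py
```

```text
slim [0.6476 0.1403 0.071 ] edges [0.0653 0.0268 0.0639 0.0278] dirs [ -85.9 -176.3   94.9    6.5] side [[372. 201.]]
square [0.6548 0.0444 0.075 ] edges [0.0434 0.0444 0.0432 0.0448] dirs [ -85.1 -173.4   95.5    6.8] side [[383. 222.]]
cup [ 0.6631 -0.0531  0.055 ] diam 0.0651 0.064 side px [[395. 257.]]
bar [ 0.6644 -0.0537  0.092 ] edges [0.0381 0.0101 0.0388 0.0103] dirs [ -86.6 -170.7   93.9    4.9] side [[397. 241.]]
t 38.02 pos [ 0.6044 -0.4779  0.1981] jaw 5.3 tilt 0.01 F [-0.5  0.3 -0.5] open mm 40.1 j [-47.  44.  60.   0.  76. -52.]
```

Everything sits within about 3 mm of its well centre, and sizes at the expected top heights match. The bystanders are at the same pixels as at the start: round tin (120,165), funnel (228,265), beaker (397,262). Handing in.

```bash
python3 -c "
from rig import bot
print(bot.hand_in())"
```

```text
the job is handed in; nothing more can be done
None
```

The tea things are packed and the job was handed in at about 38 s of the 104 s allowed. I don't know the verdict, because hand-in reports none.

I placed the square tin first, then the slim tin, the low cup in the round well, and last the strainer inside the cup. Each was lowered until it touched (4–6 N) at the height expected for its floor, then released.

**Final checks (top and side views, arm clear of everything):**
- **Packed items:** the tins and the cup are within about 3 mm of their well centres, the strainer is within about 2 mm of the cup's centre, and all four stand upright. Their top faces measure the right sizes when taken at the heights they should have when fully down.
- **Left alone:** the beaker, round tin and funnel show at the same pixels as at the start. I checked this by eye and did not measure it again.

**Disagreements:**
- The wrist and top cameras differed by about 2–4 mm on some positions, well inside the clearances.
- The cup's grip read 61.7 mm where about 63 mm was expected. I checked it after a short lift, and it was held upright.
- Before going into the cup, the strainer was about 6 mm off and then about 3 mm off the other way. I corrected both before it went in.

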